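# Reseal the coffee bean keeper

### The job

Prise open the bean keeper's snapped-down hinged cover with the blade of the palette knife, swing the cover right up and back so it stays open, and lay the knife down flat on the table. Then press the black seal cap onto the spout under the cover until it clicks, and keep pressing after the click until the rubber ring under it is squashed fully home. Finish while the gripper is still pushing the cap firmly down: do not let go, and do not move the glass bowl, tumbler or spoon.

Things in the scene. Friction and masses are not known exactly. Their poses are not given: they have to be found in the camera images.
- keeper: bean keeper: steel canister with white plastic top, fixed to the table. 122 x 142 mm in plan (x, y), flat deck 90 mm up, shut cover's top 120 mm up. Origin: centre of its underside; x points to its hinge side, z up; the pry slot is on its -x side. On the deck stand two cover catches, 11 mm high, 48 mm in front of the middle and 48 mm to each side.
- slot (a point): mouth of the pry slot in the keeper's front: 68 mm in front of the origin, 93.5 mm up, axes as the keeper's. 50 mm wide. Below: level deck and ledge, top 90 mm up. Above: the cover's flared lip, underside 99 mm up at the mouth, 95 mm at the cover's front wall (59 to 62 mm in front of the origin). Behind that wall the cover is hollow: a blade may go level up to 35 mm in from the mouth.
- hinge (a point): middle of the cover's hinge line, at the keeper's rear top edge: 62 mm behind the origin, 92 mm above the table; the line runs along the keeper's y.
- cover (a joint): opening of the cover, rad: 0 shut, pi/2 upright, 2.0 thrown right back (stop). Hollow white lid 124 x 144 mm, 90 g, skirt 3 mm thick, top plate's inner face 25 mm above the hinge line when shut. Two snap catches hold it until its front is raised about 4 mm, at about 4 N; from there about 1.5 N at the front edge moves it and the stiff hinge keeps it where it is left.
- cover_edge (a point): middle of the front tip of the cover's lip (moves with the cover); 133 mm from the hinge line
- spout (a point): on the spout's axis at the height of the cap's underside when fully home: 92 mm up, 8 mm in front of the keeper's origin, axes as the keeper's. The spout is a round neck 30 mm in diameter, its top 106 mm up, the top 4 mm tapered to 21 mm. Four springy snap lugs stand 3.5 mm proud round it, centred 99.5 mm up.
- seal: black rubber ring round the spout's foot, 44 mm diameter; its top is 95 mm up at rest and goes down 3 mm when squashed (about 6 N squashes it fully, then it is solid). Origin: on the spout's axis, 3 mm under its top.
- cap: black round ribbed seal cap, 47 mm diameter, 22 mm high, flat closed top, open below, 30 g, open side down on the table. Origin: centre of its underside, z up; its turn does not matter. A lip of 33 mm bore, 2.5 mm above the underside, snaps past the lugs: it meets them with the underside 100 mm up, takes 8 to 14 N, drops with a click at 97 to 99 mm, then meets the ring, which must be squashed.
- knife: palette knife lying flat, 155 mm long, 70 g: dark wooden handle 90 x 20 mm, 14 mm thick; steel blade 18 mm wide, 2 mm thick, round end, at mid-height of the handle (7 mm above its underside), reaching from 45 to 110 mm. Origin: centre of the handle's underside, x along the knife to the blade's tip, z up. Centre of mass about 20 mm from the origin towards the blade.
- knife_tip (a point): very end of the blade, 110 mm along the knife's x and 7 mm above its underside
- bowl: glass cupping bowl, 90 mm wide at the rim, 55 mm high, a bystander; origin: centre of its underside
- tumbler: blue plastic tumbler, 74 mm diameter, 110 mm high, a bystander; origin: centre of its underside
- spoon: steel spoon, 170 mm long, lying crosswise in front of the keeper, a bystander; origin: about its middle, x along it
There are look-alikes about, which are no part of the job. Several things look just like the cap: the one meant starts farthest to the robot's left. Of the things that look like the knife, the larger one is meant.

How it is judged:
By the outcome, as a careful person would: the job done as asked, in the order asked, and still so for the second after the job is handed in, while the arm keeps its last pose, push and grip.
It also fails if it takes over 72 s, if anything falls off the work surface, if the arm or the gripper's body presses on something with over 40 N, if the wrist force passes 120 N, or if a joint passes its speed limit or range.

### The arm

A 6-joint arm with a two-finger parallel gripper is mounted at the origin on the work surface. World frame = base frame: x ahead of the robot, y to its left, z up, the work surface at z = 0. Lengths are in m, angles in rad, forces in N, time in s.
With the tool pointing down it reaches from about 0.3 to 0.85 m from the base axis. Payload 5.4 kg.
Tool frame: the origin (TCP) lies at the very end of the fingers, on their centre line; the grasp point (between the pads) lies 19 mm behind it (env.hold_point_z is the distance from the TCP to the grasp point, in m); z points along the fingers, x is the direction in which the jaws open and shut, and the axes are right-handed (so a half turn about z gives the same grasp; the last joint's range is limited). The gripper opens to 85 mm and grips with 20 to 120 N. Pads are 22 mm wide; open, the fingers measure 114 mm over their backs; the gripper's body (76 mm by 85 mm) begins 54 mm behind the grasp point. The pads swing forward as they close: fully open they stand 13 mm farther back than shut.
Start: joints at [0.947, 0.158, 1.597, -0, 1.386, -0.21], TCP at [0.231, 0.526, 0.231] pointing down, gripper open.
Joint ranges: [-2.91, 2.91], [-0.94, 2.29], [0.18, 2.7], [-1.29, 4.43], [0.17, 2.64], [-3, 3]. Speed limits (rad/s): [2.57, 2.57, 3.14, 3.14, 3.14, 3.14].

### API

Orientations are given as a unit quaternion [w, x, y, z].
In Python, from station import env, vision, job_done gives the robot as it stands. The module is installed in compiled form; this text tells all that it offers.
- The arm moves only by the tool apply_moves, never from a script. Its argument "commands" is a list that holds one entry, the list of rows, each a list of 5 numbers: the shift along the tool's x, y, z in m, then the turn about the tool's z in rad, then the opening, from -1 (shut) to 1 (fully open), so that 0 is half open. A call has exactly 10 rows; each row shifts and turns the pose as measured when the row begins, along the tool's axes as they then stand; what a row does not reach is not made up. A row lasts 1/12 s, in which the tool goes at most 41.7 mm and 7.16 degrees, less where a joint would pass 70% of its speed; a pose out of reach is approached as far as the arm can. A call is refused whole if a number of a shift passes 0.0417 or a number of a turn 0.125, either way. A call with a gripper value outside its range is refused whole. The fingers move at their own pace and stop on an object; "squeeze" is the grip in N (left out, the last holds). Time passes only in rows, so rows that do not move let the fingers close, or fill a call up. It gives the time, the measured TCP pose, the force and the opening at its end, in the units of the state.
- env.read_state(): the state, without advancing time (a new reading comes with each control period).
- vision.get_image(name): name is "scene" or "top" or "wrist"; returns a dict with "pixels" (480x640x3 uint8, red, green, blue), "K" (3x3 intrinsics, pixels), "camera_from_world" (4x4, takes a point from world to camera coordinates). Camera axes: x right, y up, looking along -z (the intrinsics and any distortion apply to the point x, -y, -z); pixel columns grow to the right and rows downward; lengths in m; the calibration is good to about 2 mm. A picture is of the moment at which its call begins. There is no depth.
- job_done(): hands the job in, once; it reports no verdict.
The state is a dict: "t": time; "joints": joint angles; "dq": joint speeds; "joint_efforts": joint torques, N m; "tcp_pos": TCP position; "orientation": TCP orientation; "wrist_force": force on the tool from outside, world axes, zero at the start; "ft_torque": the same for the moment, N m; "opening": opening from 0.0 (shut) to 1.0 (fully open).
Only numpy, scipy, OpenCV 4.12 (cv2) and the standard library are available. Lean on these libraries where they do the work, as an engineer would, in place of code of your own. Each camera call takes 0.05 s, during which the arm holds its last target.

## Working session

There is one attempt and no reset: what is moved stays moved. The work goes in short steps, Python scripts to look and compute and a tool call to move; the robot and the scene stay as the last step left them, time stands still between calls to the robot, and variables do not carry over. Pictures are saved under pics/ and viewed, and the job is handed in when it is done.

Besides the shell and the picture viewer there is one more tool, called after "Call:" by a JSON object that holds its "method" and its "body". apply_moves: Moves the arm, as the interface text tells. Its arguments: {"type":"object","properties":{"commands":{"type":"array","items":{"type":"array","items":{"type":"array","items":{"type":"number"}}}},"squeeze":{"type":"number"}},"required":["commands"]}

```bash
mkdir -p pics; cat > h.py <<'E'
import numpy as np, cv2
from station import env, vision, job_done
def snap(name,fn):
    d=vision.get_image(name); cv2.imwrite('pics/'+fn+'.png',d['pixels'][:,:,::-1]); np.savez('pics/'+fn+'.npz',K=d['K'],T=d['camera_from_world'],p=d['pixels']); return d
def load(fn):
    z=np.load('pics/'+fn+'.npz'); return {'K':z['K'],'camera_from_world':z['T'],'pixels':z['p']}
def proj(d,P):
    P=np.atleast_2d(P); c=(d['camera_from_world']@np.c_[P,np.ones(len(P))].T)[:3]
    q=d['K']@np.array([c[0],-c[1],-c[2]]); return (q[:2]/q[2]).T
def ray(d,uv):
    T=d['camera_from_world'];R=T[:3,:3];o=-R.T@T[:3,3]
    v=np.linalg.inv(d['K'])@np.array([uv[0],uv[1],1.]); return o,R.T@np.array([v[0],-v[1],-v[2]])
def onz(d,uv,z):
    o,v=ray(d,uv); return o+v*(z-o[2])/v[2]
def tri(d1,u1,d2,u2):
    A=[];b=[]
    M=np.zeros((3,3));w=np.zeros(3)
    for d,u in((d1,u1),(d2,u2)):
        o,v=ray(d,u);v=v/np.linalg.norm(v);P=np.eye(3)-np.outer(v,v);M+=P;w+=P@o
    return np.linalg.solve(M,w)
E
python3 - <<'E'
from h import *
print(env.read_state(), env.hold_point_z)
for n in('scene','top','wrist'):
    d=snap(n,n+'0');print(n,d['K'].round(1).tolist(),d['camera_from_world'].round(3).tolist())
E
```

```text
{'t': 0.0, 'joints': array([ 9.46919362e-01,  1.59059137e-01,  1.59824382e+00, -1.13911145e-05,
        1.38617399e+00, -2.10093356e-01]), 'dq': array([ 9.03315848e-05, -5.02191283e-04,  2.30760836e-04, -6.47096253e-04,
       -9.82227751e-05, -6.90985959e-04]), 'joint_efforts': array([-4.29820229e-04, -3.95998049e+01, -3.31429195e+01, -2.76398769e-04,
        8.33551632e-03, -2.29241266e-05]), 'tcp_pos': array([0.23085594, 0.52596899, 0.23030542]), 'orientation': array([ 3.44522244e-04,  8.37279321e-01,  5.46774588e-01, -8.76912025e-04]), 'wrist_force': array([ 0.38900128, -0.54015   , -0.24874987]), 'ft_torque': array([ 0.02325796, -0.00460478, -0.00906573]), 'opening': 0.9978751560221136} 0.0187
scene [[482.3, 0.0, 312.1], [0.0, 482.3, 242.7], [0.0, 0.0, 1.0]] [[0.406, 0.914, -0.008, -0.224], [-0.556, 0.254, 0.791, 0.252], [0.725, -0.317, 0.611, -1.71], [0.0, 0.0, 0.0, 1.0]]
top [[491.4, 0.0, 308.8], [0.0, 491.4, 244.6], [0.0, 0.0, 1.0]] [[-0.025, -0.999, -0.02, 0.028], [0.98, -0.029, 0.197, -0.55], [-0.197, -0.014, 0.98, -0.934], [0.0, 0.0, 0.0, 1.0]]
wrist [[339.7, 0.0, 316.6], [0.0, 339.7, 241.6], [0.0, 0.0, 1.0]] [[0.402, 0.916, -0.001, -0.574], [-0.878, 0.385, -0.286, 0.037], [-0.261, 0.116, 0.958, -0.38], [0.0, 0.0, 0.0, 1.0]]
```

View pics/scene0.png

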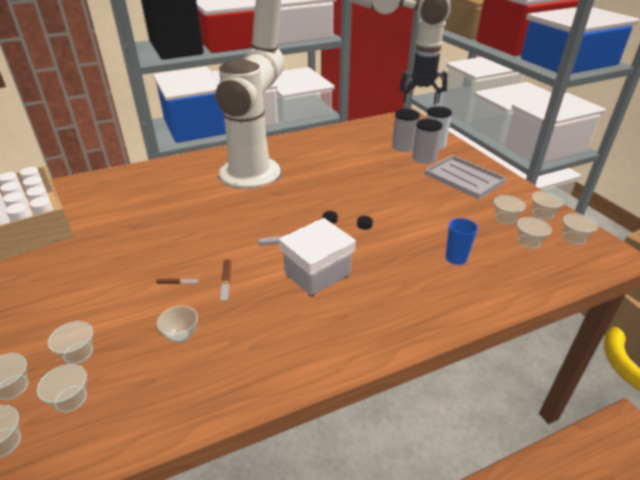

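View pics/top0.png

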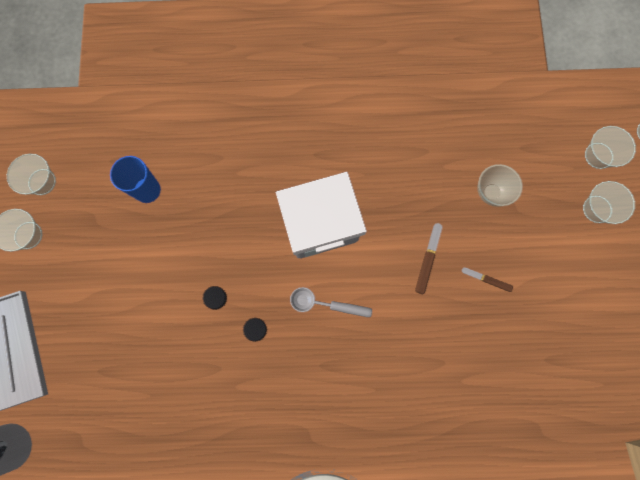

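View pics/wrist0.png

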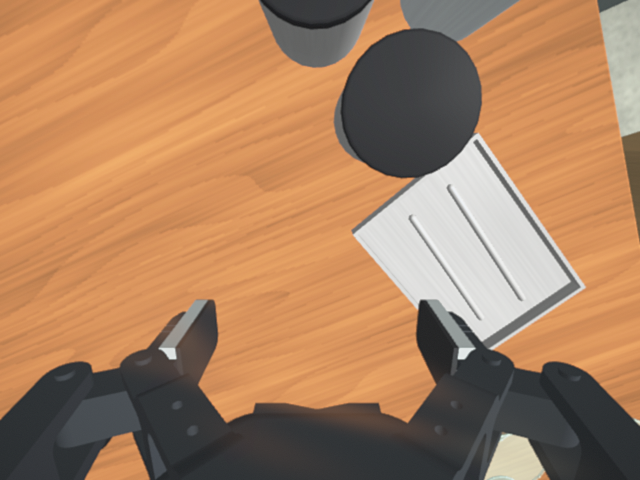

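The pictures show the keeper (top view ~(320,215)) with its slot toward the robot and the larger knife at ~(428,260), blade up/+x. The meant cap is the leftmost at (214,298), and the spoon lies at (300–370, 300–312). Next I'll measure these.

```bash
python3 - <<'E'
from h import *
d=load('top0');s=load('scene0');p=d['pixels'].astype(int)
def comps(m,amin=30):
    n,l,st,c=cv2.connectedComponentsWithStats(m.astype(np.uint8));
    return [(st[i],c[i],l==i) for i in range(1,n) if st[i,4]>=amin]
# caps
for nm,q in(('top',d),('scene',s)):
    m=q['pixels'].max(2)<45
    for st,c,_ in comps(m): 
        if st[4]<3000: print(nm,'dark',st.tolist(),c.round(1), onz(q,c,.022 if nm=='top' else .015).round(4))
g=p.max(2)-p.min(2)
m=(g<40)&(p.min(2)>110)
for st,c,l in comps(m,40):
    if st[4]<20000 and 250<c[0]<480 and 150<c[1]<330:
        pts=np.argwhere(l)[:,::-1].astype(np.float32); print('light',st.tolist(),c.round(1),cv2.minAreaRect(pts), onz(d,c,.007).round(4))
# keeper top
m=(g<25)&(p.min(2)>200)
for st,c,l in comps(m,1000):
    r=cv2.minAreaRect(np.argwhere(l)[:,::-1].astype(np.float32));B=cv2.boxPoints(r);print('keeper',r);W=np.array([onz(d,b,.12) for b in B]);print(W.round(4),W.mean(0))
x=cv2.resize(d['pixels'][180:345,180:540,::-1],None,fx=2.2,fy=2.2,interpolation=cv2.INTER_CUBIC);cv2.imwrite('pics/tc.png',x)
E
```

```text
top dark [210, 287, 16, 22, 165] [218.7 296.5] [0.4547 0.2005 0.022 ]
top dark [249, 319, 17, 21, 156] [257.9 326.8] [0.3913 0.1204 0.022 ]
top dark [0, 446, 6, 11, 35] [  1.9 450.1] [0.168  0.6197 0.022 ]
scene dark [143, 0, 59, 58, 2787] [173.2  26.8] [-2.0806  0.1444  0.015 ]
scene dark [413, 56, 23, 29, 441] [423.6  70.1] [-0.6144  1.1541  0.015 ]
scene dark [428, 109, 22, 8, 133] [438.6 112.3] [-0.1247  0.8966  0.015 ]
scene dark [397, 110, 20, 10, 142] [406.6 114.8] [-0.1599  0.7573  0.015 ]
scene dark [418, 121, 22, 9, 164] [428.6 125.1] [-0.0329  0.7814  0.015 ]
scene dark [325, 213, 11, 9, 60] [330.8 216.8] [0.3943 0.132  0.015 ]
scene dark [359, 218, 12, 10, 95] [364.2 222.7] [0.4633 0.2084 0.015 ]
light [276, 172, 90, 82, 5063] [320.7 213.4] ((321.48114013671875, 214.4339599609375), (70.05387878417969, 76.50981903076172), 74.05460357666016) [ 0.6277 -0.0134  0.007 ]
light [428, 223, 14, 28, 233] [434.6 236.5] ((434.64154052734375, 236.25473022460938), (8.791075706481934, 27.334749221801758), 15.945395469665527) [ 0.5701 -0.2518  0.007 ]
light [462, 268, 21, 12, 123] [471.9 273. ] ((471.5690002441406, 272.8276062011719), (20.6121826171875, 5.942250728607178), 21.801406860351562) [ 0.4905 -0.3228  0.007 ]
light [290, 287, 82, 30, 818] [324.2 303.5] ((330.7459716796875, 301.25347900390625), (82.0527572631836, 24.23358726501465), 4.332313537597656) [ 0.4357 -0.0147  0.007 ]
keeper ((320.32073974609375, 211.12261962890625), (62.499046325683594, 75.54830169677734), 74.05460357666016)
[[ 0.6437  0.0736  0.12  ]
 [ 0.6811 -0.0674  0.12  ]
 [ 0.5611 -0.0948  0.12  ]
 [ 0.5253  0.0428  0.12  ]] [ 0.60281384 -0.01143297  0.12      ]
```

View pics/tc.png

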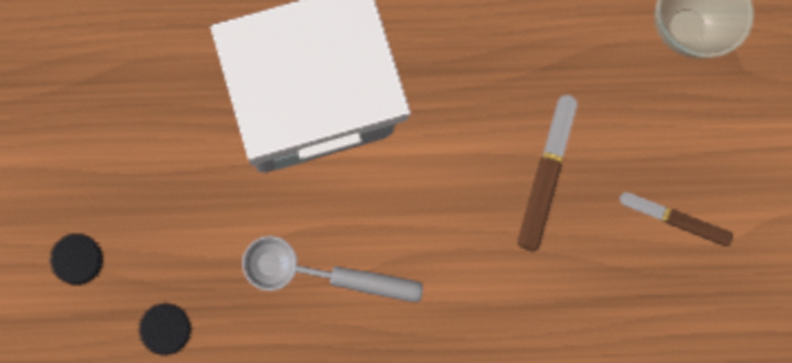

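```bash
python3 - <<'E'
from h import *
d=load('top0');w=load('wrist0')
tip=onz(d,(438.2,224),.007);tail=onz(d,(420.,293.6),.007);print(tip,tail,np.linalg.norm(tip-tail),np.degrees(np.arctan2(*(tip-tail)[[1,0]])))
s=env.read_state()
from scipy.spatial.transform import Rotation as R
q=s['orientation'];Rt=R.from_quat(q[[1,2,3,0]]).as_matrix();print(Rt.round(3))
T=w['camera_from_world'];o=-T[:3,:3].T@T[:3,3];print('cam in tool',(Rt.T@(o-s['tcp_pos'])).round(4),'axis',(Rt.T@(-T[:3,:3].T[:,2])).round(3))
print(proj(w,s['tcp_pos']))
E
```

```text
[ 0.59692256 -0.26138012  0.007     ] [ 0.45077817 -0.21273373  0.007     ] 0.1540280908902086 -18.41080756310341
[[ 0.402  0.916 -0.001]
 [ 0.916 -0.402 -0.001]
 [-0.001 -0.    -1.   ]]
cam in tool [-0.0003 -0.0727 -0.143 ] axis [-0.     0.286  0.958]
[[317.26907825 303.35836065]]
```

Call:
{"method": "apply_moves", "body": {"commands": [[[-0.028,0.0275,0,0,1],[-0.028,0.0275,0,0,1],[-0.028,0.0275,0,0,1],[-0.028,0.0275,0,0,1],[-0.028,0.0275,0,0,1],[-0.028,0.0275,0,0,1],[-0.028,0.0275,0,0,1],[-0.028,0.0275,0,0,1],[-0.028,0.0275,0,0,1],[-0.028,0.0275,0,0,1]]], "squeeze": 100}}

```text
t: 0.98
tcp_pos: [0.3709, 0.1496, 0.2261]
orientation: [-0.0, 0.833, 0.553, -0.002]
wrist_force: [1.3, 0.5, -0.0]
opening: 1.0
```

Call:
{"method": "apply_moves", "body": {"commands": [[[-0.03,0.026,0.003,-0.01,1],[-0.03,0.026,0.003,-0.01,1],[-0.03,0.026,0.003,-0.01,1],[-0.03,0.026,0.003,-0.01,1],[-0.03,0.026,0.003,-0.01,1],[-0.03,0.026,0.003,-0.01,1],[-0.03,0.026,0.003,-0.01,1],[-0.03,0.026,0.003,-0.01,1],[-0.03,0.026,0,0,1],[-0.015,0.015,0,0,1]]]}}

```text
t: 1.82
tcp_pos: [0.5059, -0.2258, 0.2003]
orientation: [0.0, 0.811, 0.585, -0.001]
wrist_force: [0.0, 0.7, 1.7]
opening: 1.003
```

```bash
python3 - <<'E'
from h import *
s=env.read_state();print(s['tcp_pos'],s['orientation'],s['joints'].round(3));d=snap('wrist','w1')
print(proj(d,s['tcp_pos']))
E
```

```text
[ 0.50588191 -0.22577007  0.20031805] [ 4.06957379e-04  8.11041302e-01  5.84987830e-01 -1.03902626e-03] [-0.637  0.13   1.691 -0.002  1.32  -1.886]
[[317.12811709 303.25429181]]
```

View pics/w1.png

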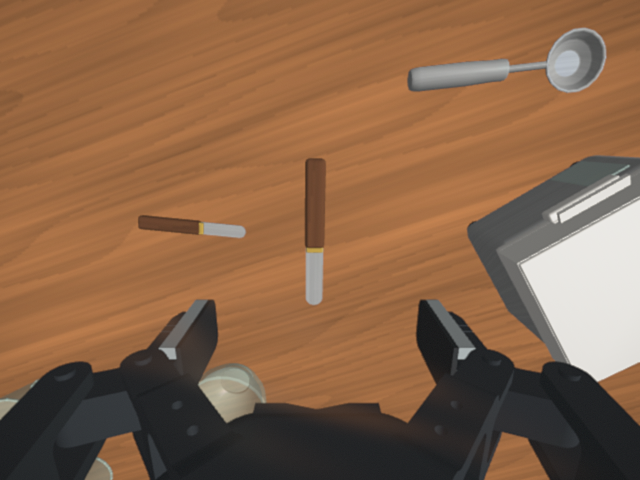

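The wrist view shows the big knife vertical in the image, tail at (315,158), collar at (315,250) and tip at (314,304). The spoon is at the top right and the keeper at the right.

```bash
python3 - <<'E'
from h import *
d=load('w1');p=d['pixels'].astype(int)
for u in((315.5,158.),(315.,250),(314,304.)): print(onz(d,u,.007 if u[1]>200 else .010).round(4))
# refine axis: blade mask
g=p.max(2)-p.min(2);m=((g<40)&(p.min(2)>140)).astype(np.uint8);m[:,:290]=0;m[:,345:]=0;m[:235]=0;m[310:]=0
print(cv2.minAreaRect(np.argwhere(m)[:,::-1].astype(np.float32)))
hs=cv2.cvtColor(d['pixels'],cv2.COLOR_RGB2HSV);m2=(p.max(2)<130)&(p[...,0]-p[...,2]>25);m2[:,:290]=0;m2[:,345:]=0;m2[:150]=0;m2[255:]=0
print(cv2.minAreaRect(np.argwhere(m2)[:,::-1].astype(np.float32)))
t=onz(d,(314,304.),.007);e=onz(d,(315.5,158.),.012);v=t-e;print(np.degrees(np.arctan2(v[1],v[0])),np.linalg.norm(v[:2]))
q=[.811,.585];y=2*np.arctan2(q[1],q[0]);print('yaw',np.degrees(y))
print('grasp pt', t[:2]-v[:2]/np.linalg.norm(v[:2])*.082)
E
```

```text
[ 0.4518 -0.2096  0.01  ]
[ 0.5402 -0.2396  0.007 ]
[ 0.5987 -0.2603  0.007 ]
((314.0, 278.0), (50.0, 16.0), 90.0)
((315.0, 202.5), (89.0, 20.0), 90.0)
-19.06311319730918 0.15545706575206011
yaw 71.60821181779815
grasp pt [ 0.52118299 -0.23351053]
```

Call:
{"method": "apply_moves", "body": {"commands": [[[-0.0025,0.0085,0,0.01,0],[0,0.008,0.02,0,0],[0,0,0.02,0,0],[0,0,0.02,0,0],[0,0,0.02,0,0],[0,0,0.02,0,0],[0,0,0.02,0,0],[0,0,0.02,0,0],[0,0,0.02,0,0],[0,0,0,0,0]]]}}

```text
t: 2.7
tcp_pos: [0.5216, -0.2378, 0.0323]
orientation: [0.0, 0.816, 0.578, -0.001]
wrist_force: [-0.9, 0.8, -0.4]
opening: 0.498
```

```bash
python3 - <<'E'
from h import *
s=env.read_state();print(s['tcp_pos'],s['orientation'],s['joints'].round(3),s['opening']);d=snap('wrist','w2')
E
```

```text
[ 0.52155161 -0.23776432  0.03230409] [ 4.65665886e-04  8.15862587e-01  5.78244412e-01 -1.19250794e-03] [-0.637  0.391  1.742 -0.003  1.009 -1.869] 0.49844136015023655
```

View pics/w2.png

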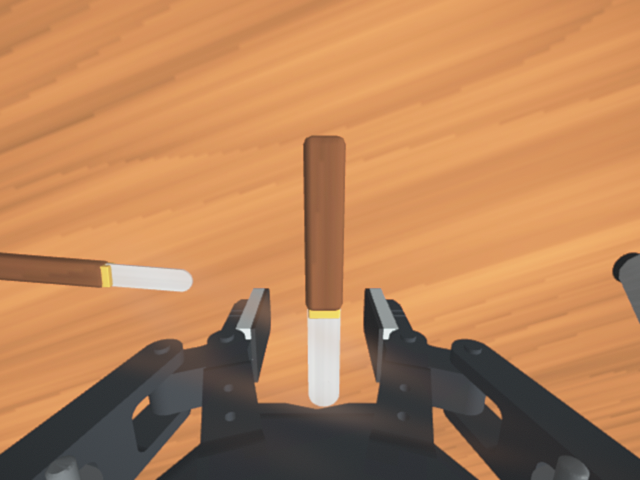

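Call:
{"method": "apply_moves", "body": {"commands": [[[0.004,-0.0015,0,0,0],[0,0,0.006,0,0],[0,0,0.006,0,0],[0,0,0.006,0,0],[0,0,0.004,0,0],[0,0,0.002,0,0],[0,0,0.001,0,0],[0,0,0,0,0],[0,0,0,0,0],[0,0,0,0,0]]]}}

```text
t: 3.58
tcp_pos: [0.5265, -0.2361, 0.0134]
orientation: [0.007, 0.816, 0.579, 0.001]
wrist_force: [0.3, -0.1, -0.3]
opening: 0.5
```

```bash
python3 - <<'E'
from h import *
for i in range(2):
    s=env.read_state();print(s['t'],s['tcp_pos'],s['orientation'],s['joints'].round(4),s['dq'].round(3),s['joint_efforts'].round(2),s['wrist_force']); 
d=snap('wrist','w3'); s=env.read_state();print(s['t'],s['tcp_pos'],s['orientation'],s['wrist_force'],s['ft_torque'])
E
```

```text
3.5833 [ 0.52652667 -0.23613003  0.01338911] [0.00651507 0.81565496 0.57850132 0.00087266] [-0.6295  0.4223  1.745  -0.003   0.9614 -1.8616] [ 0.    -0.001 -0.001 -0.     0.001 -0.001] [ 0.000e+00 -4.331e+01 -2.666e+01 -1.000e-02 -6.000e-02  0.000e+00] [ 0.31041563 -0.13521381 -0.27792595]
3.5833 [ 0.52652667 -0.23613003  0.01338911] [0.00651507 0.81565496 0.57850132 0.00087266] [-0.6295  0.4223  1.745  -0.003   0.9614 -1.8616] [ 0.    -0.001 -0.001 -0.     0.001 -0.001] [ 0.000e+00 -4.331e+01 -2.666e+01 -1.000e-02 -6.000e-02  0.000e+00] [ 0.31041563 -0.13521381 -0.27792595]
3.6333 [ 0.52659619 -0.23616153  0.01344096] [0.00660042 0.81565103 0.57850585 0.00090382] [0.28393823 0.15946996 0.87089088] [ 0.004376    0.01591922 -0.01695176]
```

View pics/w3.png

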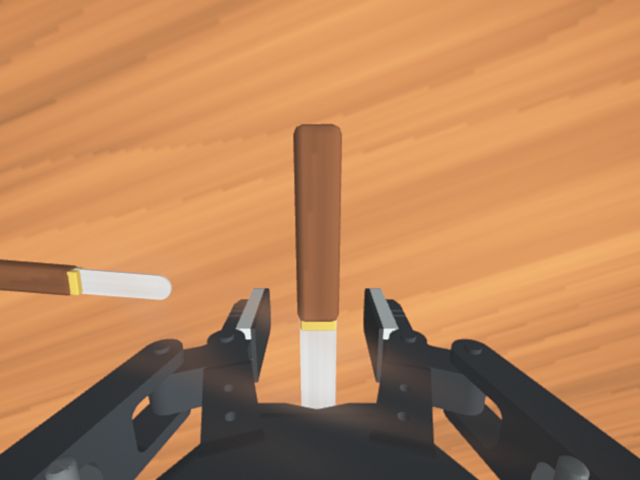

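Call:
{"method": "apply_moves", "body": {"commands": [[[0,-0.007,0.011,0,0],[0,0,0,0,0],[0,0,0,0,0],[0,0,0,0,0],[0,0,0,0,0],[0,0,0,0,0],[0,0,0,0,0],[0,0,0,0,0],[0,0,0,0,0],[0,0,0,0,0]]]}}

```text
t: 4.47
tcp_pos: [0.5229, -0.2358, 0.0055]
orientation: [0.009, 0.816, 0.578, 0.002]
wrist_force: [0.2, -0.9, -0.1]
opening: 0.503
```

Call:
{"method": "apply_moves", "body": {"commands": [[[0,-0.002,0.0065,0,0],[0,0,0,0,0],[0,0,0,0,-0.2],[0,0,0,0,-0.4],[0,0,0,0,-1],[0,0,0,0,-1],[0,0,0,0,-1],[0,0,0,0,-1],[0,0,0,0,-1],[0,0,0,0,-1]]], "squeeze": 110}}

```text
t: 5.3
tcp_pos: [0.5231, -0.2344, 0.0008]
orientation: [0.01, 0.816, 0.578, 0.004]
wrist_force: [-0.7, 1.1, 1.3]
opening: 0.199
```

```bash
cat >> h.py <<'E'
def st():
    s=env.read_state();q=s['orientation']
    from scipy.spatial.transform import Rotation as R
    M=R.from_quat(q[[1,2,3,0]]).as_matrix()
    print('t',round(s['t'],2),'tcp',s['tcp_pos'].round(4),'yaw',np.degrees(np.arctan2(M[1,0],M[0,0])).round(2),'pitch(tip-forward deg: z.y)',np.degrees(np.arcsin(M[:,2]@np.r_[M[1,0],-M[0,0],0])).round(2),'tooly_z',np.degrees(M[2,1]).round(2),'toolx_z',np.degrees(M[2,0]).round(2),'F',s['wrist_force'].round(2),'M',s['ft_torque'].round(3),'op',round(s['opening'],3),'j',s['joints'].round(3))
    return s,M
E
python3 - <<'E'
from h import *
st();d=snap('wrist','w4');st()
E
```

```text
t 5.3 tcp [ 0.5231 -0.2344  0.0008] yaw 70.63 pitch(tip-forward deg: z.y) 1.18 tooly_z 1.18 toolx_z -0.29 F [-0.73  1.13  1.34] M [ 0.145 -0.001  0.009] op 0.199 j [-6.330e-01  4.300e-01  1.765e+00  1.000e-03  9.250e-01 -1.866e+00]
t 5.35 tcp [ 0.523  -0.2344  0.0008] yaw 70.63 pitch(tip-forward deg: z.y) 1.18 tooly_z 1.18 toolx_z -0.3 F [-0.15  0.6   2.64] M [ 0.171 -0.002 -0.003] op 0.198 j [-6.330e-01  4.300e-01  1.765e+00  1.000e-03  9.250e-01 -1.866e+00]
```

View pics/w4.png

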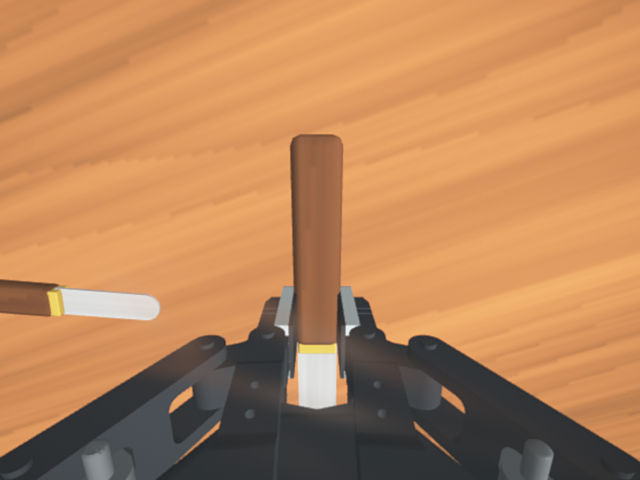

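Call:
{"method": "apply_moves", "body": {"commands": [[[0,0,-0.015,0,-1],[0,0,-0.03,0,-1],[0,0,-0.035,0,-1],[0,0,-0.025,0,-1],[0.024,-0.026,0,0,-1],[0.024,-0.026,0,0,-1],[0.024,-0.026,0,0,-1],[0.024,-0.026,0,0,-1],[0.024,-0.026,0,0,-1],[0.022,-0.026,0,0,-1]]]}}

```text
t: 6.18
tcp_pos: [0.4185, -0.0469, 0.1046]
orientation: [0.011, 0.819, 0.574, 0.003]
wrist_force: [-0.0, 1.3, 0.4]
opening: 0.197
```

```bash
python3 - <<'E'
from h import *
st();d=snap('wrist','w5')
E
```

```text
t 6.18 tcp [ 0.4185 -0.0469  0.1046] yaw 70.1 pitch(tip-forward deg: z.y) 1.26 tooly_z 1.26 toolx_z -0.4 F [-0.05  1.31  0.37] M [ 0.035 -0.004  0.023] op 0.197 j [-0.396 -0.125  2.15  -0.007  1.094 -1.616]
```

View pics/w5.png

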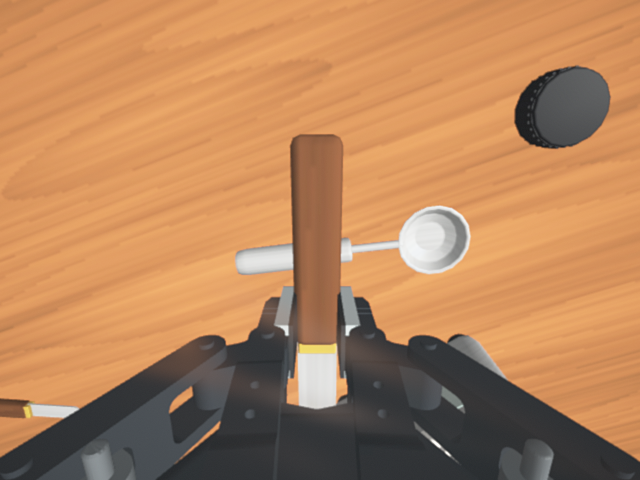

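```bash
python3 - <<'E'
from h import *
def poly(fn,thr=200,roi=None):
    d=load(fn);p=d['pixels'].astype(int);g=p.max(2)-p.min(2);m=((g<25)&(p.min(2)>thr)).astype(np.uint8)
    if roi: z=np.zeros_like(m);z[roi[1]:roi[3],roi[0]:roi[2]]=1;m*=z
    cs,_=cv2.findContours(m,cv2.RETR_EXTERNAL,cv2.CHAIN_APPROX_NONE);c=max(cs,key=cv2.contourArea)
    print(fn,cv2.contourArea(c));return d,cv2.approxPolyDP(cv2.convexHull(c),4,True)[:,0]
for fn,thr,roi in(('top0',225,None),('top0',205,None),('scene0',215,(270,210,370,300)),('w1',200,(460,150,640,400))):
    d,P=poly(fn,thr,roi);
    for u in P: print(u,onz(d,u,.12).round(4))
for fn,x0,y0,x1,y1,f,o in(('w1',440,140,640,400,3,'a'),('scene0',260,205,370,305,6,'b'),('top0',260,160,380,270,6,'c')):
    d=load(fn);cv2.imwrite('pics/z%s.png'%o,cv2.resize(d['pixels'][y0:y1,x0:x1,::-1],None,fx=f,fy=f,interpolation=cv2.INTER_CUBIC)[:600,:800])
E
```

```text
top0 2204.5
[314 187] [ 0.6503 -0.0007  0.12  ]
[346 217] [ 0.589  -0.0597  0.12  ]
[348 234] [ 0.5559 -0.0621  0.12  ]
[296 250] [0.5281 0.0364 0.12  ]
[278 197] [0.6325 0.0688 0.12  ]
[281 192] [0.6423 0.0629 0.12  ]
top0 4513.5
[346 172] [ 0.6786 -0.0633  0.12  ]
[365 230] [ 0.5627 -0.0944  0.12  ]
[293 251] [0.5264 0.042  0.12  ]
[277 191] [0.6445 0.0706 0.12  ]
scene0 1652.0
[353 241] [0.6481 0.0684 0.12  ]
[310 263] [ 0.6811 -0.0618  0.12  ]
[281 238] [ 0.5628 -0.0886  0.12  ]
[325 220] [0.5378 0.0441 0.12  ]
w1 13429.5
[597 380] [ 0.6759 -0.0523  0.12  ]
[571 363] [ 0.6538 -0.0697  0.12  ]
[521 265] [ 0.5614 -0.0939  0.12  ]
[639 200] [ 0.54  -0.013  0.12 ]
[639 361] [ 0.6683 -0.0202  0.12  ]
```

View pics/zc.png

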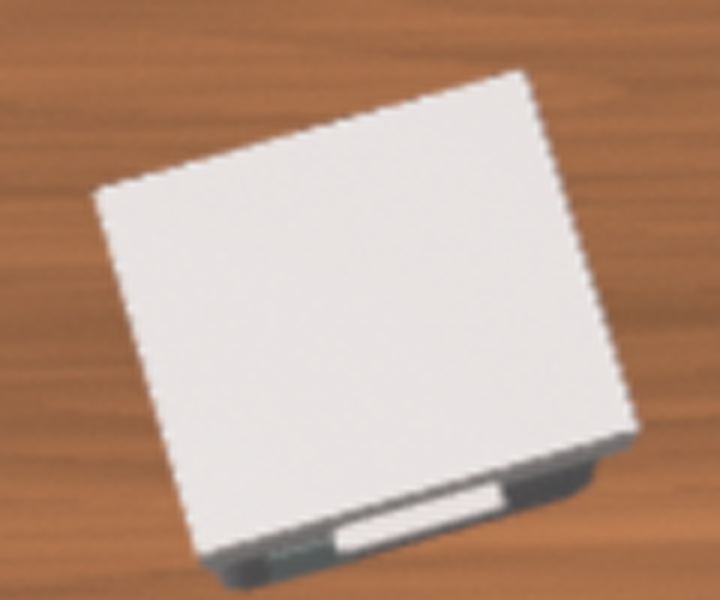

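View pics/za.png

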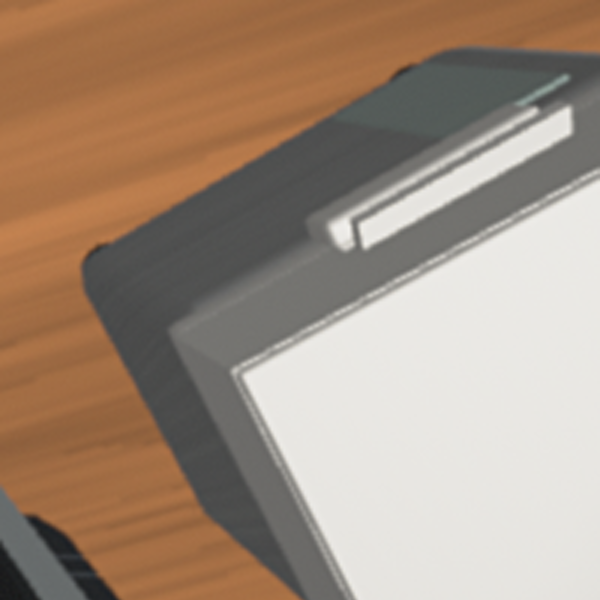

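Call:
{"method": "apply_moves", "body": {"commands": [[[0,0,0,-0.1,-1],[0,0,0,-0.1,-1],[0,0,0,-0.1,-1],[0,0,0,-0.1,-1],[0,0,0,-0.1,-1],[0,0,0,-0.1,-1],[0,0,0,0,-1],[0,0,0,0,-1],[0,0,0,0,-1],[0,0,0,0,-1]]]}}

```text
t: 7.07
tcp_pos: [0.4079, -0.0372, 0.0986]
orientation: [0.004, 0.6, 0.8, -0.002]
wrist_force: [0.8, -0.9, -1.2]
opening: 0.196
```

```bash
cat >> h.py <<'E'
O=np.array([.6033,-.0105]);Y=np.radians(14.5);KX=np.array([np.cos(Y),np.sin(Y)]);KY=np.array([-np.sin(Y),np.cos(Y)])
def kp(p): # world->keeper
    v=np.asarray(p)[:2]-O; return np.round([v@KX,v@KY,p[2]],4)
def tip(s,M,L=.080,h0=.0062,t0=1.18):
    # knife level when tooly_z = t0 deg
    a=M[2,1]-np.radians(t0); f=np.r_[M[:2,1],0];f/=np.linalg.norm(f)
    return s['tcp_pos']+f*L+np.r_[0,0,h0+L*a]
E
python3 - <<'E'
from h import *
s,M=st();print('tcp kp',kp(s['tcp_pos']),'tip kp',kp(tip(s,M)));d=snap('scene','s6');d=snap('wrist','w6')
x=cv2.resize(load('s6')['pixels'][170:310,220:400,::-1],None,fx=4.4,fy=4.2,interpolation=cv2.INTER_CUBIC);cv2.imwrite('pics/s6c.png',x)
E
```

```text
t 7.07 tcp [ 0.4079 -0.0372  0.0986] yaw 106.23 pitch(tip-forward deg: z.y) 0.14 tooly_z 0.14 toolx_z -0.48 F [ 0.81 -0.91 -1.19] M [-0.051  0.005  0.001] op 0.196 j [-0.384 -0.135  2.173 -0.006  1.097 -2.235]
tcp kp [-0.1958  0.0231  0.0986] tip kp [-0.1159  0.0255  0.1033]
```

View pics/s6c.png

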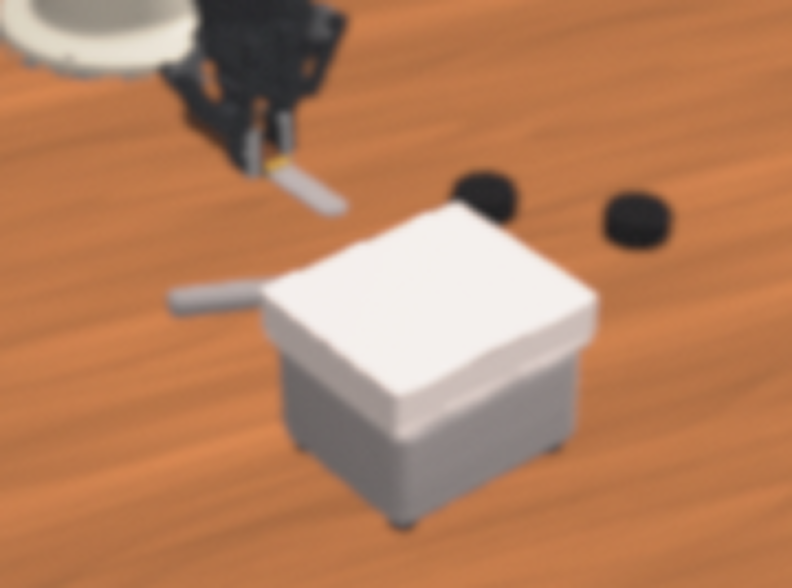

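View pics/w6.png

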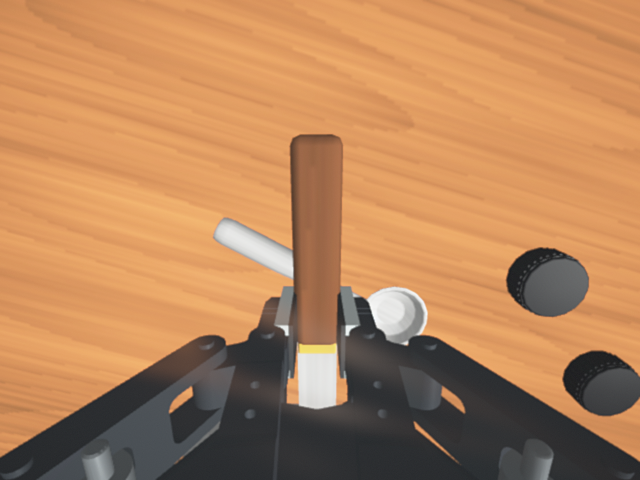

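Call:
{"method": "apply_moves", "body": {"commands": [[[-0.023,0.025,0.008,0,-1],[0,0,0,0.03,-1],[0,0,0,0,-1],[0,0,0,0,-1],[0,0,0,0,-1],[0,0,0,0,-1],[0,0,0,0,-1],[0,0,0,0,-1],[0,0,0,0,-1],[0,0,0,0,-1]]]}}

```text
t: 8.0
tcp_pos: [0.4364, -0.0513, 0.0889]
orientation: [0.002, 0.612, 0.791, -0.002]
wrist_force: [0.5, -0.2, -0.4]
opening: 0.197
```

```bash
python3 - <<'E'
from h import *
s,M=st();print('tcp kp',kp(s['tcp_pos']),'tip kp',kp(tip(s,M)))
E
```

```text
t 8.0 tcp [ 0.4364 -0.0513  0.0889] yaw 104.47 pitch(tip-forward deg: z.y) -0.04 tooly_z -0.04 toolx_z -0.34 F [ 0.46 -0.22 -0.41] M [0.003 0.011 0.025] op 0.197 j [-0.39  -0.029  2.097 -0.006  1.071 -2.21 ]
tcp kp [-0.1718  0.0023  0.0889] tip kp [-0.0918  0.0023  0.0934]
```

Call:
{"method": "apply_moves", "body": {"commands": [[[-0.002,0.014,0.002,0,-1],[0,0,0,0,-1],[0,0,0,0,-1],[0,0,0,0,-1],[0,0,0,0,-1],[0,0,0,0,-1],[0,0,0,0,-1],[0,0,0,0,-1],[0,0,0,0,-1],[0,0,0,0,-1]]]}}

```text
t: 8.83
tcp_pos: [0.4489, -0.0496, 0.0874]
orientation: [0.002, 0.612, 0.791, -0.002]
wrist_force: [0.3, 0.8, -1.5]
opening: 0.2
```

```bash
python3 - <<'E'
from h import *
s,M=st();print('tcp kp',kp(s['tcp_pos']),'tip kp',kp(tip(s,M)))
d=snap('top','t7');print(proj(d,tip(s,M)))
cv2.imwrite('pics/t7c.png',cv2.resize(d['pixels'][180:330,240:420,::-1],None,fx=4,fy=4,interpolation=cv2.INTER_CUBIC))
E
```

```text
t 8.83 tcp [ 0.4489 -0.0496  0.0874] yaw 104.49 pitch(tip-forward deg: z.y) -0.08 tooly_z -0.08 toolx_z -0.35 F [ 0.25  0.76 -1.47] M [ 0.005 -0.032  0.014] op 0.2 j [-0.375  0.007  2.064 -0.007  1.068 -2.195]
tcp kp [-0.1593  0.0008  0.0874] tip kp [-0.0793  0.0008  0.0919]
[[330.86084172 252.63034761]]
```

View pics/t7c.png

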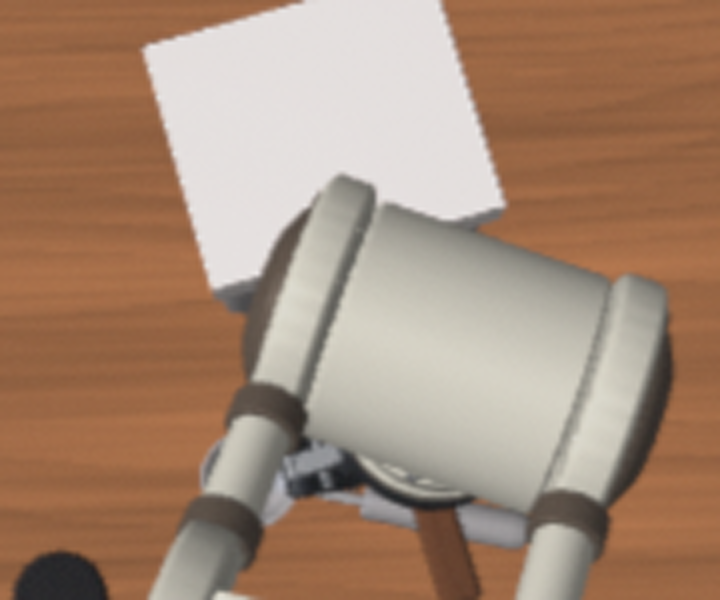

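Call:
{"method": "apply_moves", "body": {"commands": [[[0,0.01,-0.0004,0,-1],[0,0.01,-0.0004,0,-1],[0,0,0,0,-1],[0,0,0,0,-1],[0,0,0,0,-1],[0,0,0,0,-1],[0,0,0,0,-1],[0,0,0,0,-1],[0,0,0,0,-1],[0,0,0,0,-1]]]}}

```text
t: 9.72
tcp_pos: [0.4679, -0.0443, 0.0878]
orientation: [0.001, 0.612, 0.791, -0.003]
wrist_force: [0.2, -0.1, -1.4]
opening: 0.196
```

```bash
python3 - <<'E'
from h import *
s,M=st();print('tcp kp',kp(s['tcp_pos']),'tip kp',kp(tip(s,M)))
E
```

```text
t 9.72 tcp [ 0.4679 -0.0443  0.0878] yaw 104.5 pitch(tip-forward deg: z.y) -0.19 tooly_z -0.19 toolx_z -0.31 F [ 0.15 -0.1  -1.41] M [-0.016 -0.003 -0.004] op 0.196 j [-0.348  0.056  2.013 -0.007  1.072 -2.169]
tcp kp [-0.1395  0.0011  0.0878] tip kp [-0.0595  0.0012  0.092 ]
```

Call:
{"method": "apply_moves", "body": {"commands": [[[0,0.01,-0.0002,0,-1],[0,0.01,-0.0002,0,-1],[0,0,0,0,-1],[0,0,0,0,-1],[0,0,0,0,-1],[0,0,0,0,-1],[0,0,0,0,-1],[0,0,0,0,-1],[0,0,0,0,-1],[0,0,0,0,-1]]]}}

```text
t: 10.55
tcp_pos: [0.4867, -0.0392, 0.0877]
orientation: [0.0, 0.612, 0.791, -0.003]
wrist_force: [-0.1, 0.5, -0.7]
opening: 0.198
```

```bash
python3 - <<'E'
from h import *
s,M=st();print('tcp kp',kp(s['tcp_pos']),'tip kp',kp(tip(s,M)));d=snap('scene','s8')
cv2.imwrite('pics/s8c.png',cv2.resize(d['pixels'][170:310,220:400,::-1],None,fx=4.2,fy=4.2,interpolation=cv2.INTER_CUBIC))
E
```

```text
t 10.55 tcp [ 0.4867 -0.0392  0.0877] yaw 104.5 pitch(tip-forward deg: z.y) -0.3 tooly_z -0.3 toolx_z -0.27 F [-0.1   0.46 -0.72] M [-0.026 -0.01   0.049] op 0.198 j [-0.324  0.105  1.961 -0.008  1.078 -2.144]
tcp kp [-0.1201  0.0015  0.0877] tip kp [-0.0401  0.0014  0.0918]
```

View pics/s8c.png

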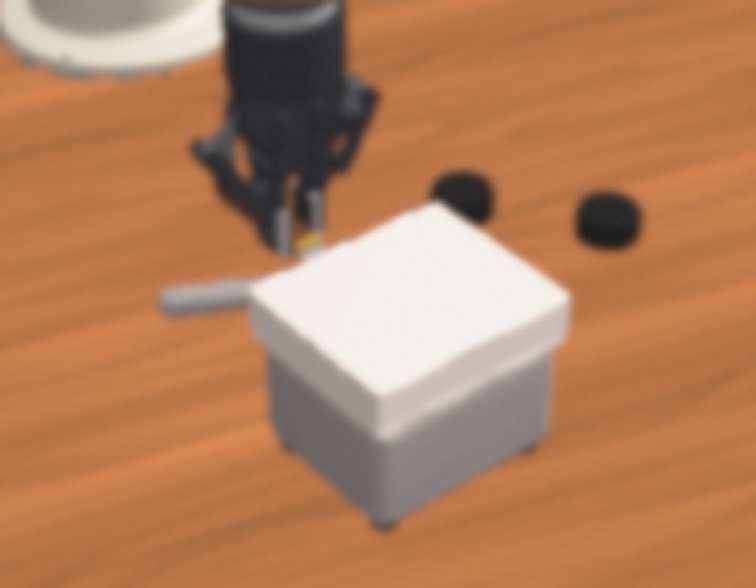

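Call:
{"method": "apply_moves", "body": {"commands": [[[0,0,-0.006,0,-1],[0,0,-0.006,0,-1],[0,0,-0.006,0,-1],[0,0,-0.006,0,-1],[0,0,0,0,-1],[0,0,0,0,-1],[0,0,0,0,-1],[0,0,0,0,-1],[0,0,0,0,-1],[0,0,0,0,-1]]], "squeeze": 120}}

```text
t: 11.43
tcp_pos: [0.4864, -0.0387, 0.1143]
orientation: [0.0, 0.612, 0.791, -0.003]
wrist_force: [-0.5, 0.8, -1.4]
opening: 0.197
```

```bash
python3 - <<'E'
from h import *
s,M=st();print('tcp kp',kp(s['tcp_pos']),'tip kp',kp(tip(s,M)));d=snap('scene','s9');snap('wrist','w9')
cv2.imwrite('pics/s9c.png',cv2.resize(d['pixels'][170:310,220:400,::-1],None,fx=4.2,fy=4.2,interpolation=cv2.INTER_CUBIC))
E
```

```text
t 11.43 tcp [ 0.4864 -0.0387  0.1143] yaw 104.5 pitch(tip-forward deg: z.y) -0.31 tooly_z -0.31 toolx_z -0.25 F [-0.48  0.83 -1.43] M [ 0.075 -0.031 -0.031] op 0.197 j [-0.324  0.063  1.946 -0.007  1.135 -2.144]
tcp kp [-0.1202  0.0019  0.1143] tip kp [-0.0402  0.0019  0.1184]
```

View pics/s9c.png

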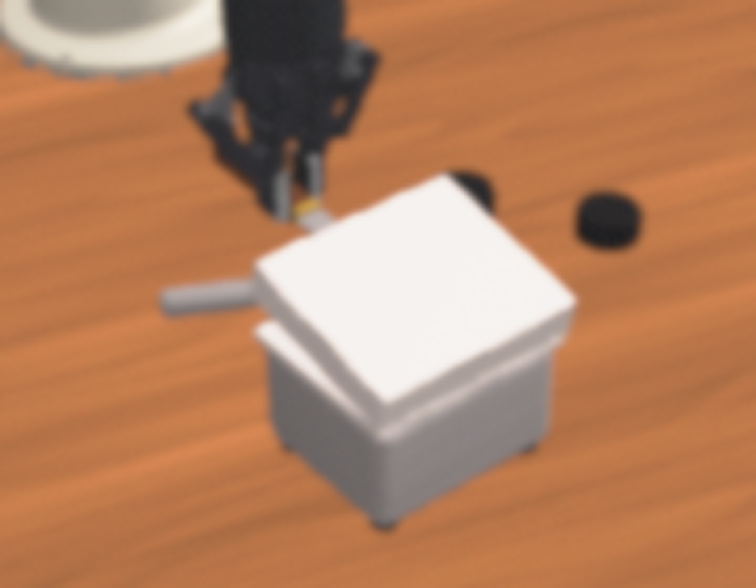

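View pics/w9.png

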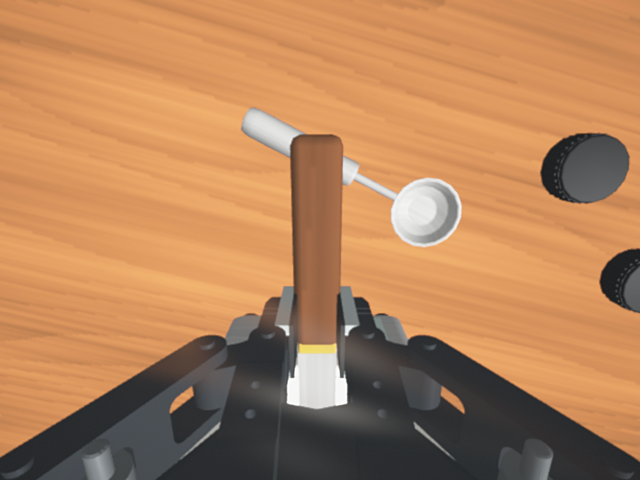

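The cover has popped, about 10° up, and the blade sits under the lip. Next I follow the lip's arc.

Call:
{"method": "apply_moves", "body": {"commands": [[[0,0.003,-0.011,0,-1],[0,0.003,-0.011,0,-1],[0,0.005,-0.0105,0,-1],[0,0.005,-0.0105,0,-1],[0,0.0065,-0.0095,0,-1],[0,0.0065,-0.0095,0,-1],[0,0,0,0,-1],[0,0,0,0,-1],[0,0,0,0,-1],[0,0,0,0,-1]]]}}

```text
t: 12.37
tcp_pos: [0.5192, -0.0298, 0.1843]
orientation: [0.002, 0.612, 0.791, -0.002]
wrist_force: [2.0, 0.2, -3.0]
opening: 0.197
```

```bash
python3 - <<'E'
from h import *
s,M=st();print('tcp kp',kp(s['tcp_pos']),'tip kp',kp(tip(s,M)));d=snap('scene','s10')
cv2.imwrite('pics/s10c.png',cv2.resize(d['pixels'][150:310,220:400,::-1],None,fx=3.7,fy=3.7,interpolation=cv2.INTER_CUBIC))
E
```

```text
t 12.37 tcp [ 0.5192 -0.0298  0.1843] yaw 104.54 pitch(tip-forward deg: z.y) -0.08 tooly_z -0.08 toolx_z -0.3 F [ 1.99  0.19 -3.01] M [-0.013 -0.118 -0.043] op 0.197 j [-0.287  0.057  1.803 -0.005  1.281 -2.11 ]
tcp kp [-0.0863  0.0024  0.1843] tip kp [-0.0063  0.0025  0.1887]
```

View pics/s10c.png

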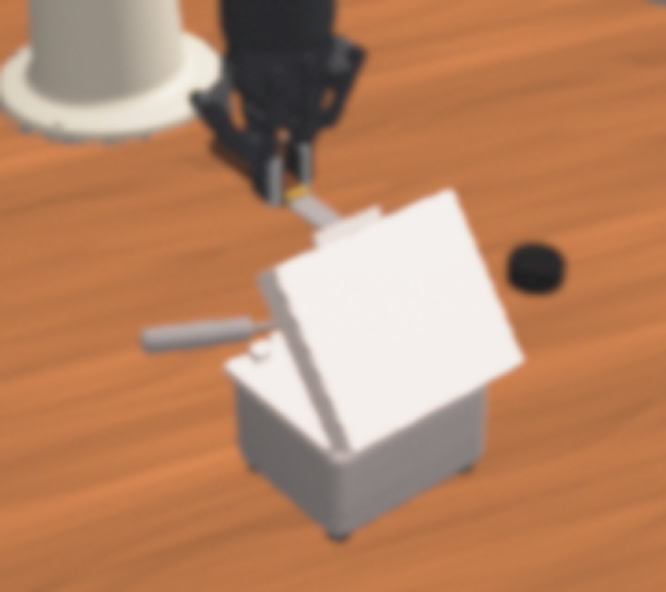

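Call:
{"method": "apply_moves", "body": {"commands": [[[0,0.006,-0.005,0,-1],[0,0.007,-0.004,0,-1],[0,0.0105,0,0,-1],[0,0.0105,0.001,0,-1],[0,0.0105,0.001,0,-1],[0,0.0105,0.0015,0,-1],[0,0.0105,0.0015,0,-1],[0,0.0105,0.0015,0,-1],[0,0,0,0,-1],[0,0,0,0,-1]]]}}

```text
t: 13.25
tcp_pos: [0.5979, -0.01, 0.1903]
orientation: [0.001, 0.612, 0.791, -0.004]
wrist_force: [-0.2, 0.1, -0.5]
opening: 0.196
```

```bash
python3 - <<'E'
from h import *
s,M=st();print('tcp kp',kp(s['tcp_pos']),'tip kp',kp(tip(s,M)));d=snap('scene','s11')
cv2.imwrite('pics/s11c.png',cv2.resize(d['pixels'][130:310,220:400,::-1],None,fx=3.3,fy=3.3,interpolation=cv2.INTER_CUBIC))
E
```

```text
t 13.25 tcp [ 0.5979 -0.01    0.1903] yaw 104.48 pitch(tip-forward deg: z.y) -0.27 tooly_z -0.27 toolx_z -0.33 F [-0.25  0.1  -0.53] M [0.039 0.097 0.007] op 0.196 j [-0.215  0.252  1.572 -0.007  1.32  -2.036]
tcp kp [-0.0051  0.0019  0.1903] tip kp [0.0749 0.0019 0.1944]
```

View pics/s11c.png

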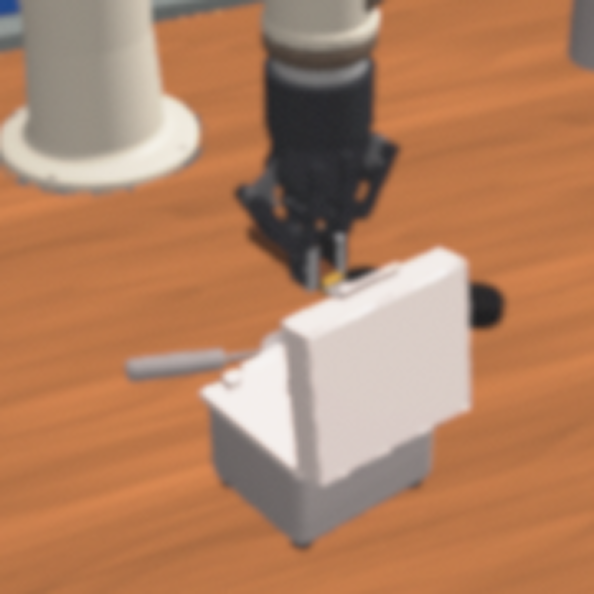

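Call:
{"method": "apply_moves", "body": {"commands": [[[0,0.009,0.003,0,-1],[0,0.009,0.003,0,-1],[0,0.009,0.003,0,-1],[0,0.009,0.003,0,-1],[0,0.009,0.003,0,-1],[0,0.007,0.002,0,-1],[0,0,0,0,-1],[0,0,0,0,-1],[0,0,0,0,-1],[0,0,0,0,-1]]]}}

```text
t: 14.13
tcp_pos: [0.6491, 0.0032, 0.1714]
orientation: [-0.004, 0.613, 0.79, -0.009]
wrist_force: [-5.0, -0.0, 3.6]
opening: 0.193
```

```bash
python3 - <<'E'
from h import *
s,M=st();print('tcp kp',kp(s['tcp_pos']),'tip kp',kp(tip(s,M)));d=snap('scene','s12')
cv2.imwrite('pics/s12c.png',cv2.resize(d['pixels'][130:310,220:400,::-1],None,fx=3.3,fy=3.3,interpolation=cv2.INTER_CUBIC))
E
```

```text
t 14.13 tcp [0.6491 0.0032 0.1714] yaw 104.45 pitch(tip-forward deg: z.y) -1.09 tooly_z -1.09 toolx_z -0.25 F [-4.97 -0.02  3.59] M [0.022 0.58  0.024] op 0.193 j [-0.175  0.407  1.416 -0.012  1.335 -1.995]
tcp kp [0.0478 0.0018 0.1714] tip kp [0.1278 0.0017 0.1744]
```

View pics/s12c.png

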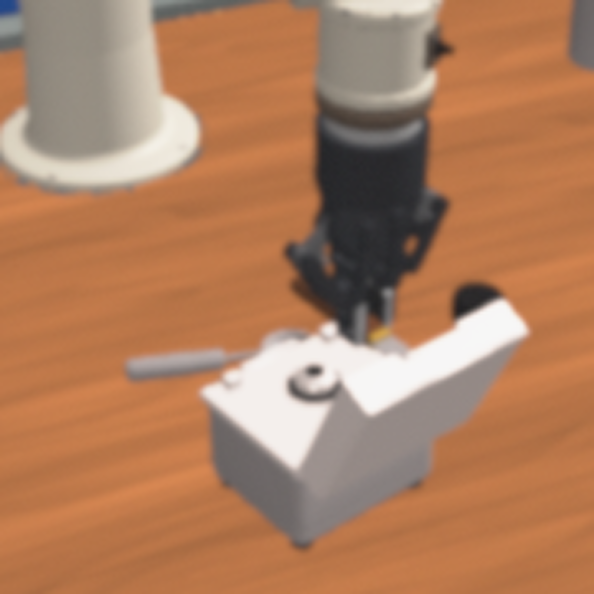

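Call:
{"method": "apply_moves", "body": {"commands": [[[0,-0.016,0,0,-1],[0,-0.018,0,0,-1],[0,-0.018,0,0,-1],[0,-0.018,0,0,-1],[-0.025,-0.02,0,0,-1],[-0.025,-0.02,0,0,-1],[-0.025,-0.02,0,0,-1],[-0.025,-0.02,0,0,-1],[-0.025,-0.02,0,0,-1],[-0.02,-0.015,0,0,-1]]]}}

```text
t: 15.02
tcp_pos: [0.5089, -0.1852, 0.175]
orientation: [-0.001, 0.609, 0.793, -0.006]
wrist_force: [0.1, -0.2, -0.4]
opening: 0.195
```

```bash
python3 - <<'E'
from h import *
s,M=st();print('tip',tip(s,M));d=snap('scene','s13');snap('top','t13')
cv2.imwrite('pics/s13c.png',cv2.resize(d['pixels'][130:310,200:380,::-1],None,fx=3.3,fy=3.3,interpolation=cv2.INTER_CUBIC))
E
```

```text
t 15.02 tcp [ 0.5089 -0.1852  0.175 ] yaw 105.02 pitch(tip-forward deg: z.y) -0.62 tooly_z -0.62 toolx_z -0.35 F [ 0.11 -0.23 -0.36] M [-0.001 -0.058  0.003] op 0.195 j [-0.565  0.126  1.747 -0.013  1.271 -2.394]
tip [ 0.58620805 -0.16443274  0.17866379]
```

View pics/s13c.png

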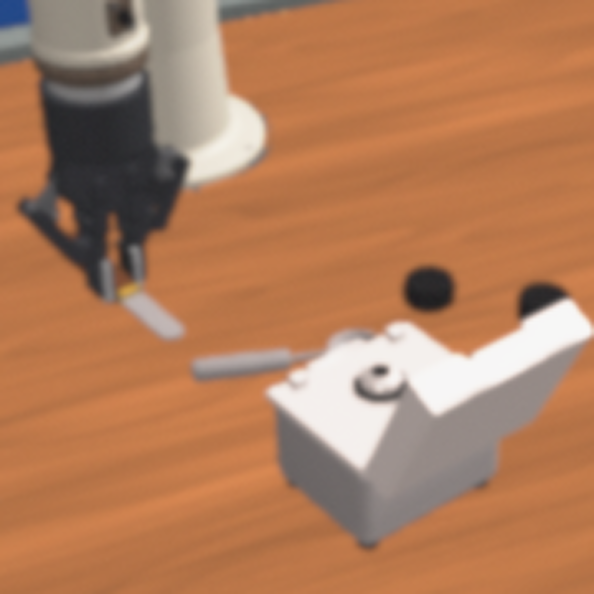

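View pics/t13.png

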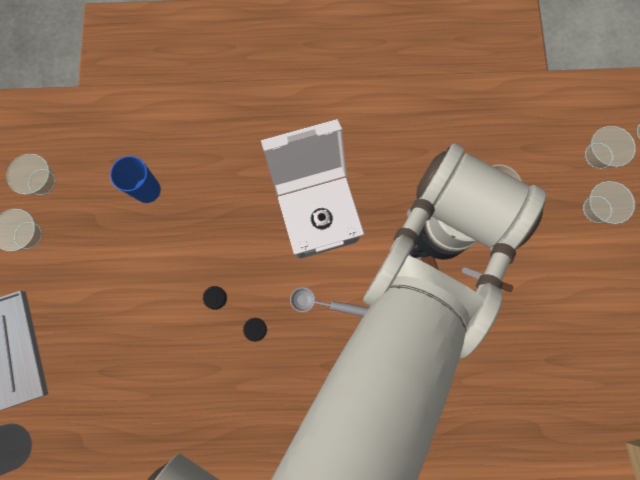

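Call:
{"method": "apply_moves", "body": {"commands": [[[0,0,0.02,0,-1],[0,0,0.022,0,-1],[0,0,0.022,0,-1],[0,0,0.022,0,-1],[0,0,0.022,0,-1],[0,0,0.018,0,-1],[0,0,0.014,0,-1],[0,0,0.01,0,-1],[0,0,0,0,-1],[0,0,0,0,-1]]]}}

```text
t: 15.95
tcp_pos: [0.5178, -0.1872, 0.0213]
orientation: [0.005, 0.61, 0.792, -0.004]
wrist_force: [0.6, -0.8, -0.4]
opening: 0.193
```

```bash
python3 - <<'E'
from h import *
s,M=st();print('tip',tip(s,M));d=snap('wrist','w14')
E
```

```text
t 15.95 tcp [ 0.5178 -0.1872  0.0213] yaw 104.75 pitch(tip-forward deg: z.y) -0.01 tooly_z -0.01 toolx_z -0.71 F [ 0.57 -0.82 -0.44] M [-0.006 -0.04  -0.016] op 0.193 j [-0.562  0.355  1.817 -0.01   0.961 -2.384]
tip [ 0.59515216 -0.16687906  0.02588562]
```

View pics/w14.png

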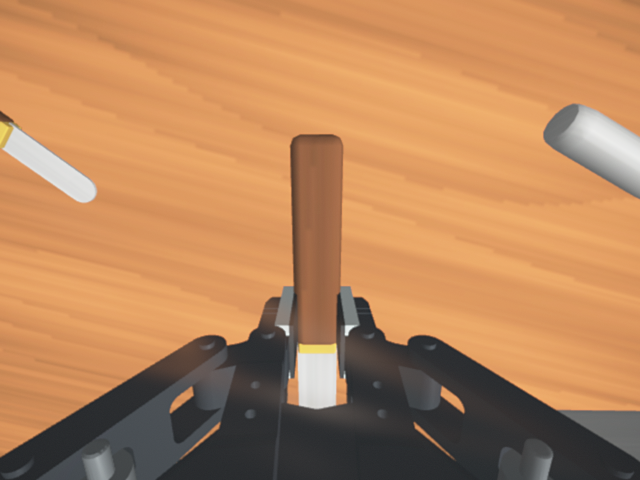

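Call:
{"method": "apply_moves", "body": {"commands": [[[0,0,0.012,0,-1],[0,0,0.01,0,-1],[0,0,0,0,-1],[0,0,0,0,-1],[0,0,0,0,-1],[0,0,0,0,-1],[0,0,0,0,-1],[0,0,0,0,-1],[0,0,0,0,-1],[0,0,0,0,-1]]]}}

```text
t: 16.83
tcp_pos: [0.5215, -0.1895, 0.002]
orientation: [0.009, 0.611, 0.792, -0.003]
wrist_force: [-0.4, -0.1, -0.6]
opening: 0.198
```

```bash
python3 - <<'E'
from h import *
s,M=st()
E
```

```text
t 16.83 tcp [ 0.5215 -0.1895  0.002 ] yaw 104.74 pitch(tip-forward deg: z.y) 0.35 tooly_z 0.35 toolx_z -1.08 F [-0.37 -0.07 -0.61] M [ 0.013  0.079 -0.007] op 0.198 j [-0.562  0.393  1.814 -0.011  0.916 -2.383]
```

Call:
{"method": "apply_moves", "body": {"commands": [[[0,0,0,0,-0.4],[0,0,0,0,-0.3],[0,0,0,0,-0.1],[0,0,0,0,0],[0,0,0,0,0],[0,0,-0.01,0,0],[0,0,-0.03,0,0],[0,0,-0.04,0,0.2],[0,0,-0.04,0,0.5],[0,0,-0.04,0,0.5]]], "squeeze": 60}}

```text
t: 17.67
tcp_pos: [0.5131, -0.1829, 0.1595]
orientation: [-0.002, 0.611, 0.792, -0.004]
wrist_force: [0.8, -0.4, -1.0]
opening: 0.749
```

```bash
python3 - <<'E'
from h import *
s,M=st();d=snap('wrist','w15')
E
```

```text
t 17.67 tcp [ 0.5131 -0.1829  0.1595] yaw 104.72 pitch(tip-forward deg: z.y) -0.52 tooly_z -0.52 toolx_z -0.15 F [ 0.78 -0.38 -1.03] M [-0.025 -0.025 -0.059] op 0.749 j [-0.559  0.151  1.752 -0.009  1.243 -2.384]
```

View pics/w15.png

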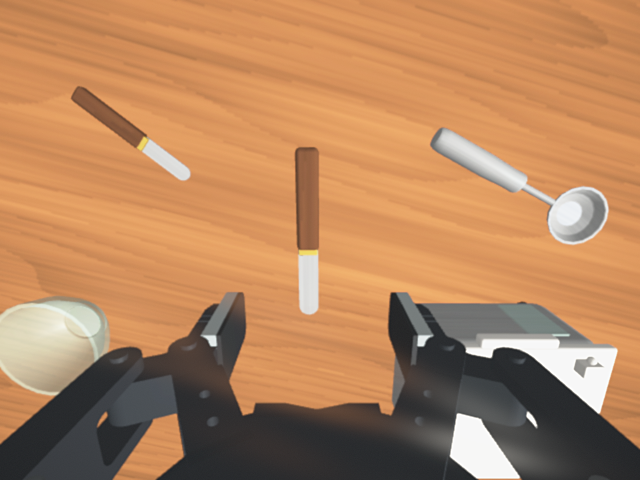

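Call:
{"method": "apply_moves", "body": {"commands": [[[0.037,0.003,-0.005,0,1],[0.038,0.004,-0.005,0,1],[0.038,0.004,-0.005,0,1],[0.038,0.004,-0.005,0,1],[0.038,0.004,-0.005,0,1],[0.038,0.004,0,0,1],[0.038,0.004,0,0,1],[0.038,0.004,0,0,1],[0.038,0.004,0,0,1],[0.035,0.004,0,0,1]]]}}

```text
t: 18.55
tcp_pos: [0.4657, 0.1949, 0.2031]
orientation: [0.022, 0.616, 0.788, 0.002]
wrist_force: [0.9, -0.4, -0.4]
opening: 1.003
```

```bash
python3 - <<'E'
from h import *
s,M=st();d=snap('wrist','w16')
E
```

```text
t 18.55 tcp [0.4657 0.1949 0.2031] yaw 103.93 pitch(tip-forward deg: z.y) 1.67 tooly_z 1.67 toolx_z -1.83 F [ 0.92 -0.36 -0.45] M [ 0.017 -0.007 -0.025] op 1.003 j [ 0.175 -0.02   1.843 -0.031  1.288 -1.631]
```

View pics/w16.png

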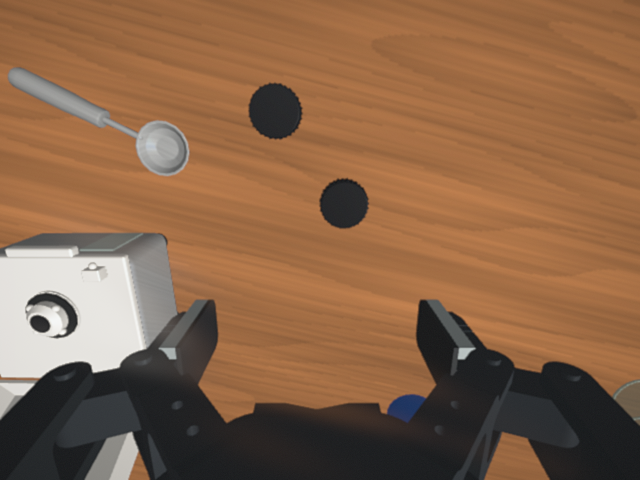

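```bash
python3 - <<'E'
from h import *
d=load('w16');p=d['pixels']
m=(p.max(2)<75).astype(np.uint8);m[290:]=0
cs,_=cv2.findContours(m,cv2.RETR_EXTERNAL,cv2.CHAIN_APPROX_NONE)
for c in cs:
    if cv2.contourArea(c)>500: e=cv2.fitEllipse(c);print(e,onz(d,e[0],.016).round(4),onz(d,e[0],.022).round(4))
t=load('top0');m=(t['pixels'].max(2)<75).astype(np.uint8)
cs,_=cv2.findContours(m,cv2.RETR_EXTERNAL,cv2.CHAIN_APPROX_NONE)
for c in cs:
    if 200<cv2.contourArea(c)<800: e=cv2.fitEllipse(c);print('top',e,onz(t,e[0],.018).round(4))
E
```

```text
((343.58453369140625, 203.1259002685547), (46.526920318603516, 48.03972625732422), 3.303586483001709) [0.4528 0.2125 0.016 ] [0.4516 0.2119 0.022 ]
((274.87457275390625, 110.762451171875), (50.5944709777832, 54.51463317871094), 157.48092651367188) [0.3862 0.1298 0.016 ] [0.3863 0.1307 0.022 ]
top ((254.77171325683594, 329.1627502441406), (21.80364418029785, 22.14634132385254), 7.754611968994141) [0.387  0.1273 0.018 ]
top ((214.6417236328125, 297.4953308105469), (21.534194946289062, 22.347932815551758), 95.81312561035156) [0.4532 0.2096 0.018 ]
```

Call:
{"method": "apply_moves", "body": {"commands": [[[0.012,-0.007,0.0,0,1],[0.011,-0.006,0.01,0,1],[0,0,0.02,0,1],[0,0,0.02,0,1],[0,0,0.02,0,1],[0,0,0.02,0,1],[0,0,0.02,0,1],[0,0,0.02,0,1],[0,0,0,0,1],[0,0,0,0,1]]]}}

```text
t: 19.43
tcp_pos: [0.4519, 0.2249, 0.0751]
orientation: [0.024, 0.609, 0.792, 0.009]
wrist_force: [0.4, -0.7, 0.3]
opening: 1.003
```

```bash
python3 - <<'E'
from h import *
s,M=st();d=snap('wrist','w17')
E
```

```text
t 19.43 tcp [0.4519 0.2249 0.0751] yaw 104.84 pitch(tip-forward deg: z.y) 2.49 tooly_z 2.49 toolx_z -1.55 F [ 0.38 -0.68  0.28] M [ 0.012  0.059 -0.014] op 1.003 j [ 0.238  0.136  1.956 -0.031  1.005 -1.576]
```

View pics/w17.png

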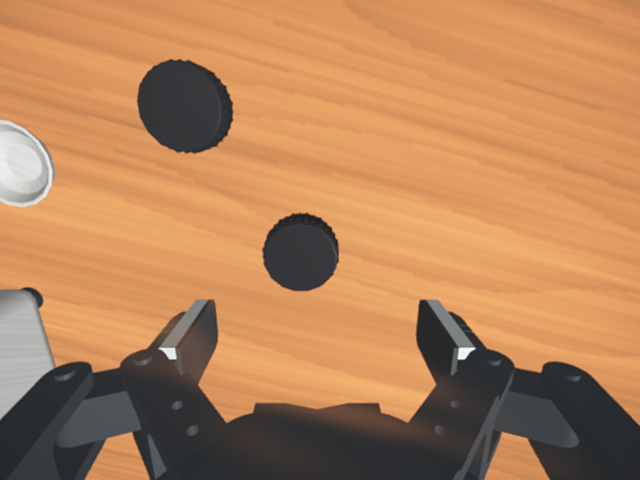

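Call:
{"method": "apply_moves", "body": {"commands": [[[-0.03,0,-0.01,0,1],[-0.038,0,-0.01,0,1],[-0.038,0,-0.01,0,1],[-0.038,0,0,0,1],[-0.038,0,0,0,1],[-0.038,0,0,0,1],[0,0,0,0,1],[0,0,0,0,1],[0,0,0,0,1],[0,0,0,0,1]]]}}

```text
t: 20.32
tcp_pos: [0.518, 0.0032, 0.1314]
orientation: [0.037, 0.607, 0.793, 0.016]
wrist_force: [0.8, 0.7, 0.3]
opening: 0.999
```

```bash
python3 - <<'E'
from h import *
s,M=st()
E
```

```text
t 20.32 tcp [0.518  0.0032 0.1314] yaw 105.05 pitch(tip-forward deg: z.y) 3.99 tooly_z 3.99 toolx_z -2.24 F [0.79 0.71 0.33] M [0.001 0.017 0.026] op 0.999 j [-2.260e-01  5.400e-02  1.919e+00 -2.000e-03  1.088e+00 -2.060e+00]
```

Call:
{"method": "apply_moves", "body": {"commands": [[[0,0,0,0.1,1],[0,0,0,0.1,1],[0,0,0,0.1,1],[0,0,0,0.1,1],[0,0,0,-0.1,1],[0,0,0,-0.1,1],[0,0,0,-0.1,1],[0,0,0,-0.1,1],[0,0,0,0,1],[0,0,0,0,1]]]}}

```text
t: 21.15
tcp_pos: [0.5146, 0.0188, 0.1327]
orientation: [0.035, 0.602, 0.798, 0.017]
wrist_force: [-0.2, 0.2, 0.0]
opening: 0.998
```

```bash
python3 - <<'E'
from h import *
s,M=st();print(s['joints'][[1,2,4]].sum())
E
```

```text
t 21.15 tcp [0.5146 0.0188 0.1327] yaw 105.88 pitch(tip-forward deg: z.y) 3.96 tooly_z 3.95 toolx_z -2.04 F [-0.23  0.25  0.03] M [ 0.005  0.055 -0.055] op 0.998 j [-0.199  0.046  1.925  0.     1.093 -2.048]
3.0638791417466056
```

Call:
{"method": "apply_moves", "body": {"commands": [[[0,0,-0.03,0,1],[0,0,-0.04,0,1],[0,0,-0.04,0,1],[0,0,-0.03,0,1],[0,0,0,0,1],[0.015,0,0,0,1],[0.02,0,0,0,1],[0.02,0,0,0,1],[0.02,0,0,0,1],[0.02,0,0,0,1]]]}}

```text
t: 21.98
tcp_pos: [0.4757, 0.1199, 0.2748]
orientation: [0.034, 0.611, 0.791, 0.017]
wrist_force: [0.8, -0.1, -0.1]
opening: 1.0
```

```bash
python3 - <<'E'
from h import *
s,M=st();print(s['joints'][[1,2,4]].sum())
E
```

```text
t 21.98 tcp [0.4757 0.1199 0.2748] yaw 104.52 pitch(tip-forward deg: z.y) 3.92 tooly_z 3.92 toolx_z -1.86 F [ 0.76 -0.1  -0.09] M [-0.015  0.019  0.066] op 1.0 j [ 0.01  -0.15   1.822 -0.015  1.395 -1.814]
3.0672882631959393
```

```bash
cat >> h.py <<'E'
def to(target):
    s,M=st(); d=M.T@(np.asarray(target)-s['tcp_pos']); print('tool delta',d.round(4),'sum',s['joints'][[1,2,4]].sum().round(4)); return d
E
python3 - <<'E'
from h import *
to([.4525,.211,.10]);to([.4525,.211,.27])
E
```

```text
t 21.98 tcp [0.4757 0.1199 0.2748] yaw 104.52 pitch(tip-forward deg: z.y) 3.92 tooly_z 3.92 toolx_z -1.86 F [ 0.76 -0.1  -0.09] M [-0.015  0.019  0.066] op 1.0 j [ 0.01  -0.15   1.822 -0.015  1.395 -1.814]
tool delta [ 0.0996 -0.0113  0.1713] sum 3.0673
t 21.98 tcp [0.4757 0.1199 0.2748] yaw 104.52 pitch(tip-forward deg: z.y) 3.92 tooly_z 3.92 toolx_z -1.86 F [ 0.76 -0.1  -0.09] M [-0.015  0.019  0.066] op 1.0 j [ 0.01  -0.15   1.822 -0.015  1.395 -1.814]
tool delta [0.0941 0.0003 0.0018] sum 3.0673
```

Call:
{"method": "apply_moves", "body": {"commands": [[[0.015,-0.002,0.015,0,1],[0.018,-0.002,0.02,0,1],[0.018,-0.002,0.02,0,1],[0.018,-0.002,0.02,0,1],[0.016,-0.002,0.02,0,1],[0.01,0,0.02,-0.03,1],[0,0,0.02,-0.05,1],[0,0,0.015,-0.05,1],[0,0,0,-0.05,1],[0,0,0,0,1]]]}}

```text
t: 22.82
tcp_pos: [0.4456, 0.2209, 0.1117]
orientation: [0.034, 0.539, 0.842, 0.015]
wrist_force: [0.7, -0.5, -0.5]
opening: 1.001
```

```bash
python3 - <<'E'
from h import *
to([.4525,.211,.06]);d=snap('wrist','w18')
p=d['pixels'];m=(p.max(2)<75).astype(np.uint8);m[290:]=0
cs,_=cv2.findContours(m,cv2.RETR_EXTERNAL,cv2.CHAIN_APPROX_NONE)
for c in cs:
    if cv2.contourArea(c)>500: e=cv2.fitEllipse(c);print(e,onz(d,e[0],.012).round(4),onz(d,e[0],.022).round(4))
E
```

```text
t 22.82 tcp [0.4456 0.2209 0.1117] yaw 114.66 pitch(tip-forward deg: z.y) 3.52 tooly_z 3.52 toolx_z -2.41 F [ 0.71 -0.51 -0.52] M [-0.043  0.01  -0.003] op 1.001 j [ 0.235  0.042  1.975 -0.034  1.056 -1.752]
tool delta [-0.0097 -0.0011  0.0522] sum 3.0733
((307.9852294921875, 238.56507873535156), (61.65639114379883, 64.51245880126953), 9.464099884033203) [0.4536 0.2124 0.012 ] [0.45   0.2116 0.022 ]
((233.43991088867188, 98.79459381103516), (72.45317840576172, 80.4843521118164), 143.84317016601562) [0.3861 0.1287 0.012 ] [0.3854 0.1314 0.022 ]
```

View pics/w18.png

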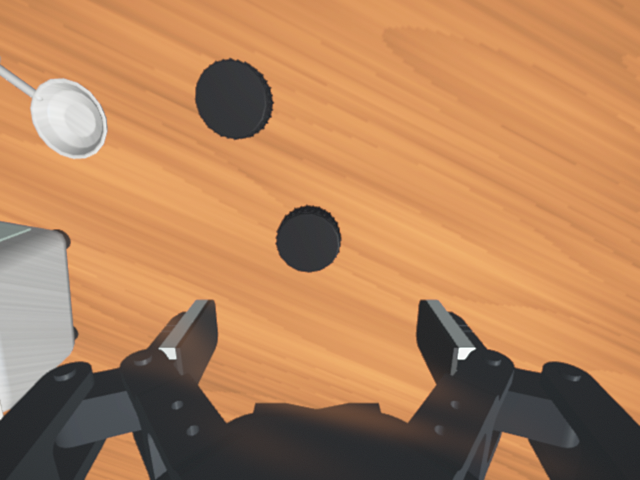

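Call:
{"method": "apply_moves", "body": {"commands": [[[-0.01,0,0.005,0.03,1],[0,0,0.01,0.05,1],[0,0,0.01,0.05,1],[0,0,0.01,0.05,1],[0,0,0.01,0,1],[0,0,0,0,1],[0,0,0,0,1],[0,0,0,0,1],[0,0,0,0,1],[0,0,0,0,1]]]}}

```text
t: 23.7
tcp_pos: [0.4584, 0.2087, 0.0692]
orientation: [0.036, 0.623, 0.781, 0.022]
wrist_force: [1.1, -0.6, 0.5]
opening: 0.997
```

```bash
python3 - <<'E'
from h import *
to([.452,.212,.006]);d=snap('wrist','w19')
p=d['pixels'];m=(p.max(2)<75).astype(np.uint8);m[290:]=0
cs,_=cv2.findContours(m,cv2.RETR_EXTERNAL,cv2.CHAIN_APPROX_NONE)
for c in cs:
    if cv2.contourArea(c)>500: e=cv2.fitEllipse(c);print(e,onz(d,e[0],.012).round(4),onz(d,e[0],.022).round(4))
E
```

```text
t 23.7 tcp [0.4584 0.2087 0.0692] yaw 102.72 pitch(tip-forward deg: z.y) 4.52 tooly_z 4.51 toolx_z -1.7 F [ 1.13 -0.6   0.53] M [ 0.067  0.044 -0.022] op 0.997 j [ 0.204  0.12   1.99  -0.035  0.952 -1.571]
tool delta [ 0.0065 -0.0104  0.0624] sum 3.0624
((327.6826477050781, 248.9701690673828), (74.84496307373047, 79.0037612915039), 178.15960693359375) [0.4535 0.2125 0.012 ] [0.4495 0.2115 0.022 ]
((203.8148193359375, 100.79174041748047), (89.89842987060547, 101.67598724365234), 135.9537353515625) [0.3858 0.1285 0.012 ] [0.3853 0.1319 0.022 ]
```

View pics/w19.png

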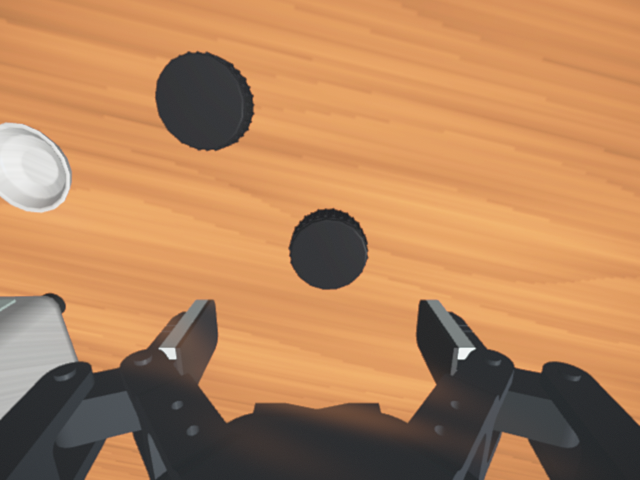

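Call:
{"method": "apply_moves", "body": {"commands": [[[0.006,-0.01,0.01,0,1],[0,0,0.02,0,1],[0,0,0.02,0,1],[0,0,0.01,0,1],[0,0,0,0,1],[0,0,0,0,1],[0,0,0,0,1],[0,0,0,0,1],[0,0,0,0,1],[0,0,0,0,1]]]}}

```text
t: 24.58
tcp_pos: [0.4585, 0.2136, 0.0139]
orientation: [0.041, 0.623, 0.781, 0.027]
wrist_force: [0.0, 0.4, -0.8]
opening: 1.003
```

```bash
python3 - <<'E'
from h import *
to([.452,.212,.003]);d=snap('wrist','w20')
p=d['pixels'];m=(p.max(2)<75).astype(np.uint8);m[300:]=0
cs,_=cv2.findContours(m,cv2.RETR_EXTERNAL,cv2.CHAIN_APPROX_NONE)
for c in cs:
    if cv2.contourArea(c)>500: e=cv2.fitEllipse(c);print(e,onz(d,e[0],.012).round(4),onz(d,e[0],.022).round(4))
E
```

```text
t 24.58 tcp [0.4585 0.2136 0.0139] yaw 102.77 pitch(tip-forward deg: z.y) 5.33 tooly_z 5.32 toolx_z -1.71 F [ 0.    0.38 -0.81] M [-0.019  0.064  0.027] op 1.003 j [ 0.215  0.222  2.011 -0.04   0.816 -1.555]
tool delta [ 0.0002 -0.0077  0.0102] sum 3.0486
((317.6752624511719, 273.0793151855469), (64.62484741210938, 101.74560546875), 95.04365539550781) [0.444  0.2104 0.012 ] [0.4389 0.2095 0.022 ]
((137.94308471679688, 91.54444885253906), (129.28329467773438, 157.61119079589844), 127.46875) [0.3854 0.1277 0.012 ] [0.3845 0.1328 0.022 ]
```

View pics/w20.png

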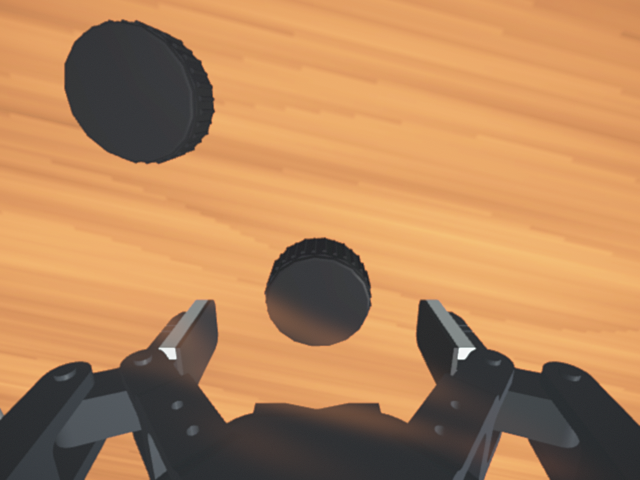

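Call:
{"method": "apply_moves", "body": {"commands": [[[0,-0.008,0.013,0,1],[0,0,0,0,1],[0,0,0,0,1],[0,0,0,0,1],[0,0,0,0,1],[0,0,0,0,1],[0,0,0,0,1],[0,0,0,0,1],[0,0,0,0,1],[0,0,0,0,1]]]}}

```text
t: 25.47
tcp_pos: [0.4563, 0.2127, 0.0045]
orientation: [0.043, 0.623, 0.781, 0.03]
wrist_force: [-0.4, -0.7, -0.1]
opening: 1.0
```

```bash
python3 - <<'E'
from h import *
to([.452,.212,.003]);d=load('w20');print(onz(d,(318,302),.022));d=snap('wrist','w21')
E
```

```text
t 25.47 tcp [0.4563 0.2127 0.0045] yaw 102.76 pitch(tip-forward deg: z.y) 5.81 tooly_z 5.8 toolx_z -1.72 F [-0.37 -0.68 -0.06] M [0.011 0.029 0.029] op 1.0 j [ 0.214  0.231  2.025 -0.041  0.785 -1.554]
tool delta [ 0.0004 -0.0045  0.001 ] sum 3.0403
[0.45262825 0.21275602 0.022     ]
```

View pics/w21.png

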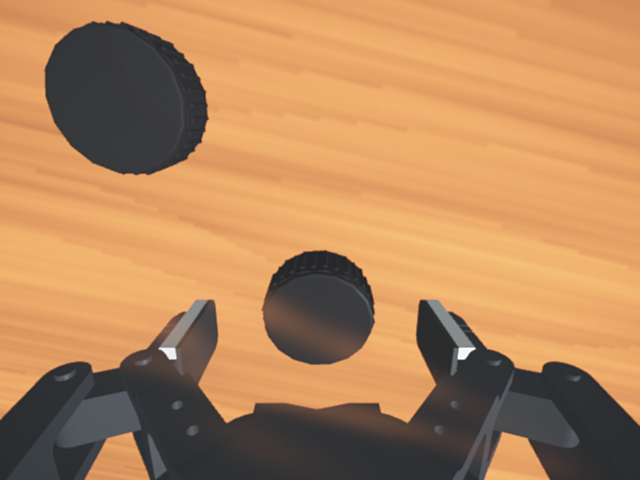

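Call:
{"method": "apply_moves", "body": {"commands": [[[0,-0.005,0.004,0,1],[0,0,0,0,1],[0,0,0,0,0.5],[0,0,0,0,0.3],[0,0,0,0,0.1],[0,0,0,0,-0.2],[0,0,0,0,-1],[0,0,0,0,-1],[0,0,0,0,-1],[0,0,0,0,-1]]], "squeeze": 100}}

```text
t: 26.35
tcp_pos: [0.4517, 0.2115, 0.0003]
orientation: [0.043, 0.623, 0.781, 0.03]
wrist_force: [1.2, 1.3, 0.3]
opening: 0.509
```

```bash
python3 - <<'E'
from h import *
to([.452,.212,.003]);d=snap('wrist','w22')
E
```

```text
t 26.35 tcp [4.517e-01 2.115e-01 3.000e-04] yaw 102.76 pitch(tip-forward deg: z.y) 5.82 tooly_z 5.81 toolx_z -1.72 F [1.2  1.26 0.35] M [0.005 0.102 0.015] op 0.509 j [ 0.213  0.229  2.038 -0.042  0.773 -1.553]
tool delta [ 0.0004  0.0006 -0.0027] sum 3.0401
```

View pics/w22.png

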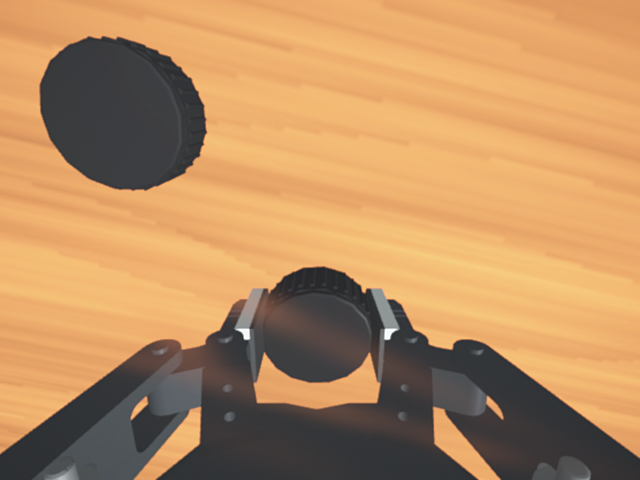

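```bash
python3 - <<'E'
from h import *
print('nom',O-.008*KX)
for fn,roi in(('t13',(300,200,345,235)),('w16',(15,280,90,350)),('s13',(280,210,345,260))):
    d=load(fn);x0,y0,x1,y1=roi;p=d['pixels'][y0:y1,x0:x1]
    cv2.imwrite('pics/q_%s.png'%fn,cv2.resize(p[:,:,::-1],None,fx=8,fy=8,interpolation=cv2.INTER_CUBIC))
    m=(p.max(2)<90).astype(np.uint8);cs,_=cv2.findContours(m,cv2.RETR_EXTERNAL,cv2.CHAIN_APPROX_NONE);c=max(cs,key=cv2.contourArea);h=cv2.convexHull(c);e=cv2.fitEllipse(h);u=np.array(e[0])+[x0,y0];print(fn,e[1],u.round(1),onz(d,u,.094).round(4))
E
```

```text
nom [ 0.59555482 -0.01250304]
t13 (20.00662612915039, 20.344547271728516) [321.4 218.3] [ 0.5945 -0.0133  0.094 ]
w16 (40.285614013671875, 52.60544204711914) [ 51.5 314.9] [ 0.5938 -0.012   0.094 ]
s13 (12.335444450378418, 14.345076560974121) [329.5 217.2] [0.4975 0.0769 0.094 ]
```

View pics/q_t13.png

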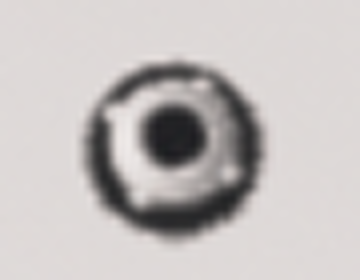

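View pics/q_w16.png

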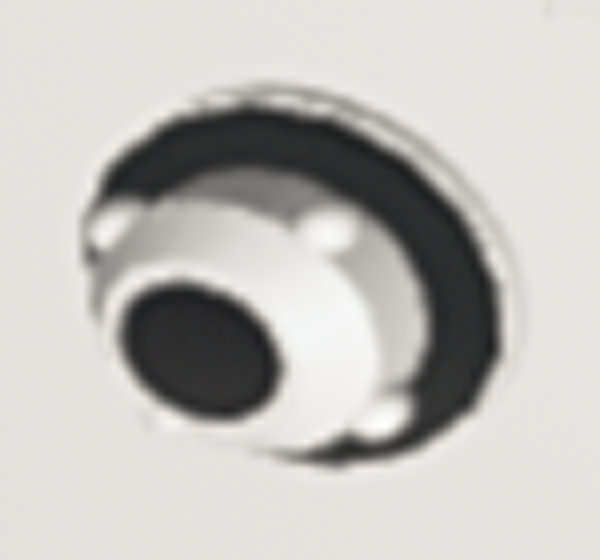

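Call:
{"method": "apply_moves", "body": {"commands": [[[0,0,-0.02,0,-1],[0,0,-0.04,0,-1],[0,0,-0.04,0,-1],[0,0,-0.03,0,-1],[-0.015,0.005,0,0,-1],[-0.02,0.007,0,0.03,-1],[-0.02,0.007,0,0.03,-1],[-0.02,0.007,0,0.03,-1],[-0.02,0.007,0,0.03,-1],[-0.015,0.005,0,0.03,-1]]]}}

```text
t: 27.23
tcp_pos: [0.4925, 0.1091, 0.1413]
orientation: [0.04, 0.679, 0.732, 0.032]
wrist_force: [0.1, 0.4, -1.7]
opening: 0.516
```

```bash
python3 - <<'E'
from h import *
t=load('t13');w=load('w16');print(onz(t,(321.5,216.9),.106),onz(w,(40,323.8),.106))
to([.5937,-.013,.13])
E
```

```text
[ 0.59423659 -0.01351092  0.106     ] [ 0.59519377 -0.01226995  0.106     ]
t 27.23 tcp [0.4925 0.1091 0.1413] yaw 94.24 pitch(tip-forward deg: z.y) 5.82 tooly_z 5.81 toolx_z -0.83 F [ 0.1   0.41 -1.72] M [0.002 0.064 0.034] op 0.516 j [-0.019 -0.011  1.966 -0.006  1.085 -1.662]
tool delta [-0.129   0.09    0.0225] sum 3.039
```

Call:
{"method": "apply_moves", "body": {"commands": [[[-0.0145,0.011,0.002,0.03,-1],[-0.0145,0.012,0.002,0.03,-1],[-0.0145,0.0125,0.002,0.03,-1],[-0.0145,0.0125,0.002,0.03,-1],[-0.0145,0.013,0.002,0.03,-1],[-0.014,0.013,0.002,0.03,-1],[-0.014,0.013,0,0.03,-1],[-0.008,0.008,0,0.03,-1],[0,0,0,0,-1],[0,0,0,0,-1]]]}}

```text
t: 28.07
tcp_pos: [0.5878, -0.0114, 0.1368]
orientation: [0.034, 0.768, 0.639, 0.036]
wrist_force: [0.1, 0.8, -1.0]
opening: 0.509
```

```bash
python3 - <<'E'
from h import *
to([.594,-.013,.112]);snap('wrist','w24');d=snap('scene','s24');print(proj(d,[.5947,-.0128,.106]))
cv2.imwrite('pics/s24c.png',cv2.resize(d['pixels'][150:310,240:420,::-1],None,fx=3.7,fy=3.7,interpolation=cv2.INTER_CUBIC))
E
```

```text
t 28.07 tcp [ 0.5878 -0.0114  0.1368] yaw 79.51 pitch(tip-forward deg: z.y) 5.63 tooly_z 5.62 toolx_z 0.65 F [ 0.07  0.79 -0.99] M [ 0.024  0.003 -0.009] op 0.509 j [-0.233  0.207  1.739  0.018  1.098 -1.628]
tool delta [-0.0007  0.0039  0.0253] sum 3.044
[[314.06597556 241.83827084]]
```

View pics/s24c.png

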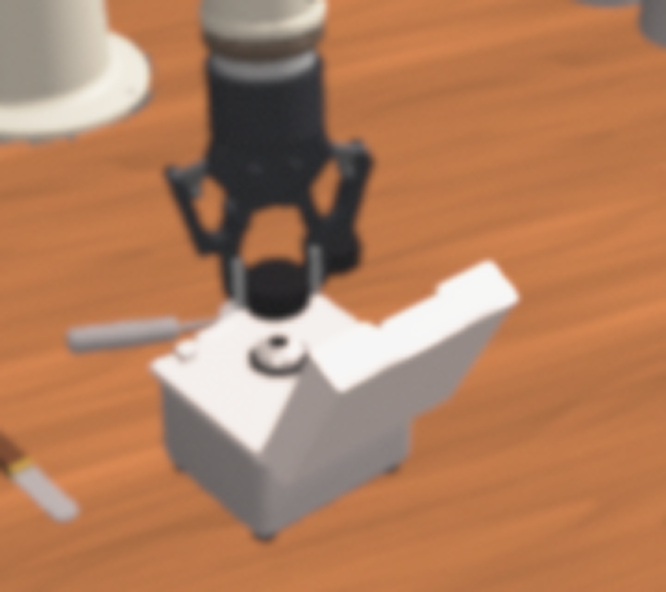

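View pics/w24.png

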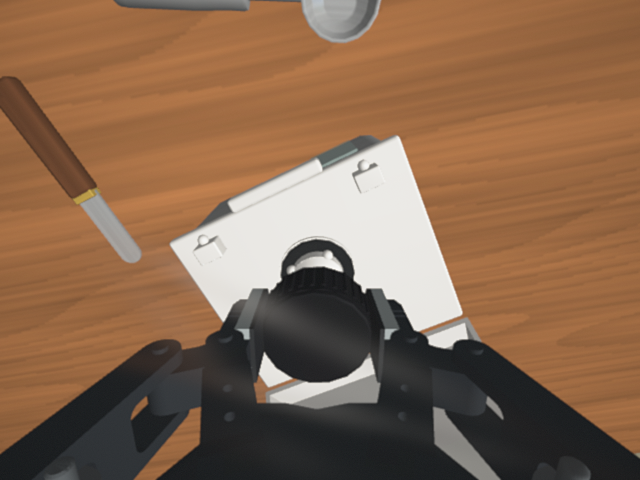

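Call:
{"method": "apply_moves", "body": {"commands": [[[-0.001,0.004,0.012,0,-1],[0,0,0.014,0,-1],[0,0,0,0,-1],[0,0,0,0,-1],[0,0,0,0,-1],[0,0,0,0,-1],[0,0,0,0,-1],[0,0,0,0,-1],[0,0,0,0,-1],[0,0,0,0,-1]]], "squeeze": 120}}

```text
t: 29.0
tcp_pos: [0.5927, -0.0074, 0.1145]
orientation: [0.035, 0.765, 0.642, 0.037]
wrist_force: [-0.2, -0.5, -0.1]
opening: 0.5
```

```bash
python3 - <<'E'
from h import *
to([.594,-.013,.092]);d=snap('wrist','w25');print('spout top proj',proj(d,[.5945,-.0128,.106]),'ring',proj(d,[.5945,-.0128,.095]))
d=snap('scene','s25');cv2.imwrite('pics/s25c.png',cv2.resize(d['pixels'][190:290,260:380,::-1],None,fx=6,fy=6,interpolation=cv2.INTER_CUBIC))
E
```

```text
t 29.0 tcp [ 0.5927 -0.0074  0.1145] yaw 80.04 pitch(tip-forward deg: z.y) 5.81 tooly_z 5.8 toolx_z 0.68 F [-0.17 -0.54 -0.12] M [ 0.021  0.05  -0.024] op 0.5 j [-0.225  0.245  1.743  0.019  1.053 -1.63 ]
tool delta [-0.0056 -0.      0.0226] sum 3.0409
spout top proj [[306.67993929 298.50518166]] ring [[306.99592304 287.16893509]]
```

View pics/s25c.png

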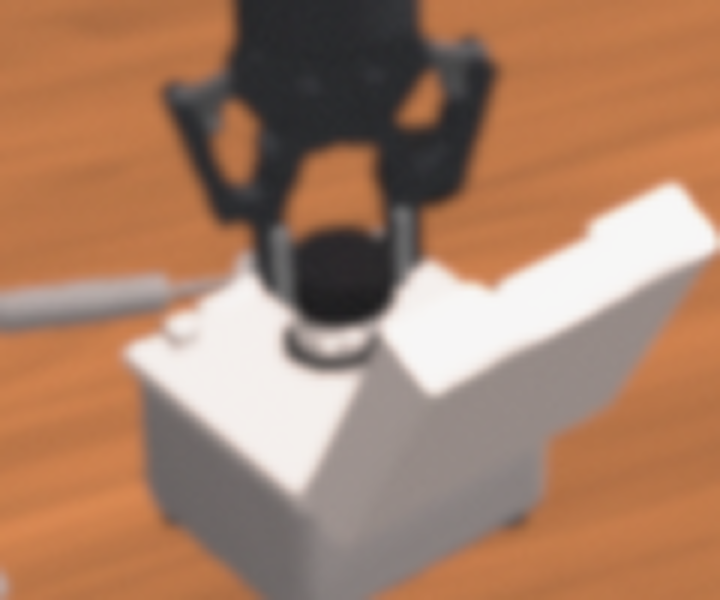

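View pics/w25.png

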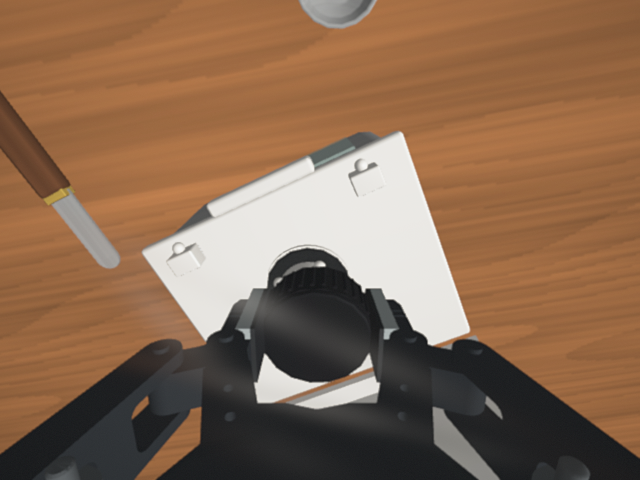

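Call:
{"method": "apply_moves", "body": {"commands": [[[-0.006,0,0,0,-1],[0,0,0,0,-1],[0,0,0,0,-1],[0,0,0,0,-1],[0,0,0,0,-1],[0,0,0,0,-1],[0,0,0,0,-1],[0,0,0,0,-1],[0,0,0,0,-1],[0,0,0,0,-1]]]}}

```text
t: 29.93
tcp_pos: [0.5914, -0.0142, 0.1141]
orientation: [0.035, 0.765, 0.642, 0.037]
wrist_force: [0.9, 1.0, -0.2]
opening: 0.505
```

```bash
python3 - <<'E'
from h import *
to([.594,-.013,.100]);d=snap('wrist','w26');print('spout top proj',proj(d,[.5945,-.0128,.106]),'ring',proj(d,[.5945,-.0128,.095]))
cv2.imwrite('pics/w26c.png',cv2.resize(d['pixels'][220:400,200:440,::-1],None,fx=3.3,fy=3.3,interpolation=cv2.INTER_CUBIC))
E
```

```text
t 29.93 tcp [ 0.5914 -0.0142  0.1141] yaw 80.01 pitch(tip-forward deg: z.y) 5.78 tooly_z 5.77 toolx_z 0.68 F [ 0.87  0.95 -0.21] M [0.016 0.049 0.002] op 0.505 j [-0.238  0.243  1.746  0.021  1.053 -1.643]
tool delta [0.0015 0.0009 0.0143] sum 3.0417
spout top proj [[321.01888849 298.94835258]] ring [[320.51037211 287.58018151]]
```

View pics/w26c.png

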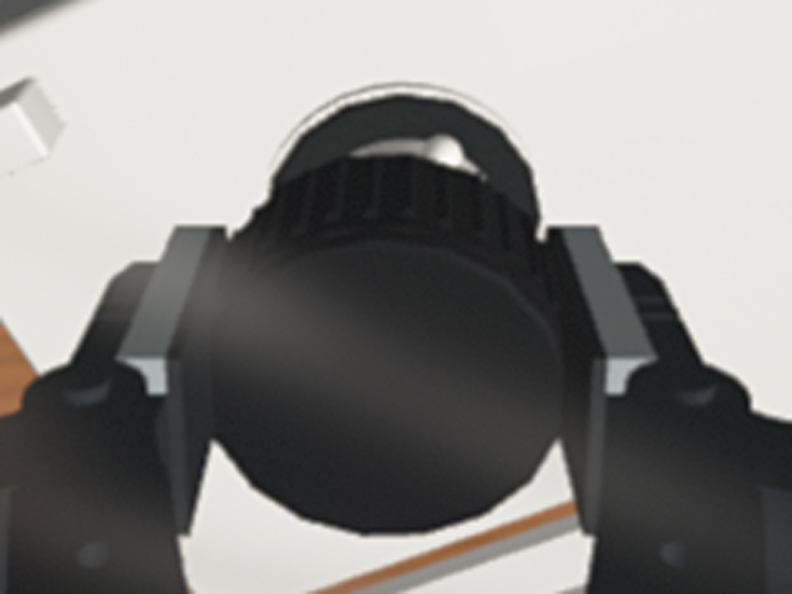

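Call:
{"method": "apply_moves", "body": {"commands": [[[0.0015,0.001,0.013,0,-1],[0,0,0,0,-1],[0,0,0,0,-1],[0,0,0,0,-1],[0,0,0,0,-1],[0,0,0,0,-1],[0,0,0,0,-1],[0,0,0,0,-1],[0,0,0,0,-1],[0,0,0,0,-1]]]}}

```text
t: 30.82
tcp_pos: [0.5953, -0.0131, 0.1018]
orientation: [0.036, 0.765, 0.642, 0.037]
wrist_force: [-1.9, 0.3, 5.0]
opening: 0.504
```

```bash
python3 - <<'E'
from h import *
to([.594,-.013,.092])
E
```

```text
t 30.82 tcp [ 0.5953 -0.0131  0.1018] yaw 80.06 pitch(tip-forward deg: z.y) 5.83 tooly_z 5.82 toolx_z 0.6 F [-1.88  0.3   4.97] M [0.03  0.422 0.035] op 0.504 j [-0.233  0.268  1.743  0.019  1.03  -1.639]
tool delta [-0.0002 -0.0023  0.0096] sum 3.0408
```

Call:
{"method": "apply_moves", "body": {"commands": [[[0,-0.002,0.005,0,-1],[0,0,0.005,0,-1],[0,0,0.005,0,-1],[0,0,0.005,0,-1],[0,0,0.005,0,-1],[0,0,0.005,0,-1],[0,0,0.005,0,-1],[0,0,0.005,0,-1],[0,0,0.005,0,-1],[0,0,0.005,0,-1]]]}}

```text
t: 31.65
tcp_pos: [0.5992, -0.013, 0.0962]
orientation: [0.033, 0.762, 0.646, 0.031]
wrist_force: [-22.7, 0.6, 40.0]
opening: 0.503
```

```bash
python3 - <<'E'
from h import *
to([.594,-.013,.092]);d=snap('wrist','w28')
cv2.imwrite('pics/w28c.png',cv2.resize(d['pixels'][220:400,200:440,::-1],None,fx=3.3,fy=3.3,interpolation=cv2.INTER_CUBIC))
E
```

```text
t 31.65 tcp [ 0.5992 -0.013   0.0962] yaw 80.62 pitch(tip-forward deg: z.y) 5.21 tooly_z 5.2 toolx_z 0.23 F [-22.73   0.56  40.02] M [0.335 3.805 0.096] op 0.503 j [-0.228  0.293  1.724  0.011  1.034 -1.64 ]
tool delta [-0.0009 -0.0055  0.0037] sum 3.0511
```

View pics/w28c.png

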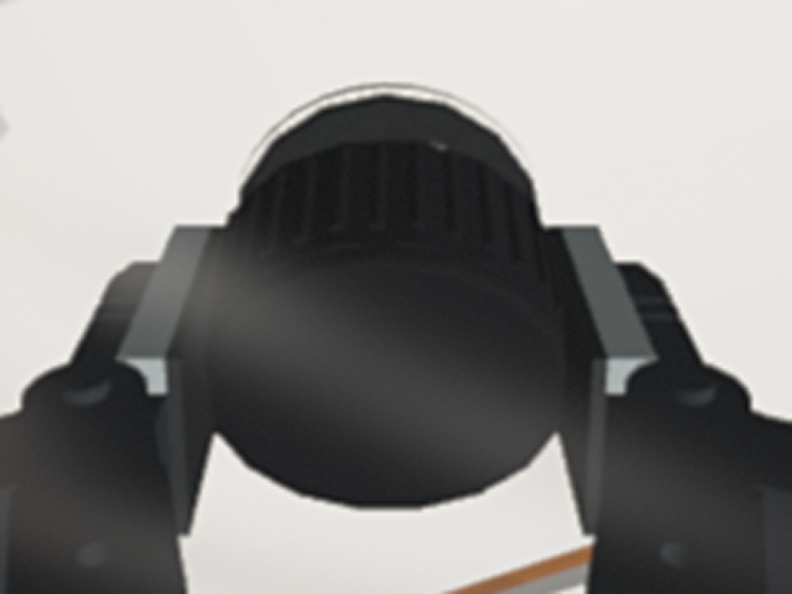

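Call:
{"method": "apply_moves", "body": {"commands": [[[0,-0.006,0,0,-1],[0,0,0,0,-1],[0,0,0,0,-1],[0,0,0,0,-1],[0,0,0,0,-1],[0,0,0,0,-1],[0,0,0,0,-1],[0,0,0,0,-1],[0,0,0,0,-1],[0,0,0,0,-1]]]}}

```text
t: 32.53
tcp_pos: [0.5973, -0.0125, 0.0979]
orientation: [0.037, 0.762, 0.646, 0.034]
wrist_force: [-0.3, 0.7, 3.4]
opening: 0.502
```

```bash
python3 - <<'E'
from h import *
to([.594,-.013,.092]);d=snap('wrist','w29')
cv2.imwrite('pics/w29c.png',cv2.resize(d['pixels'][220:400,200:440,::-1],None,fx=3.3,fy=3.3,interpolation=cv2.INTER_CUBIC))
d=snap('scene','s29');cv2.imwrite('pics/s29c.png',cv2.resize(d['pixels'][190:290,260:380,::-1],None,fx=6,fy=6,interpolation=cv2.INTER_CUBIC))
E
```

```text
t 32.53 tcp [ 0.5973 -0.0125  0.0979] yaw 80.61 pitch(tip-forward deg: z.y) 5.73 tooly_z 5.72 toolx_z 0.25 F [-0.3   0.71  3.42] M [0.022 0.088 0.003] op 0.502 j [-0.229  0.28   1.737  0.013  1.025 -1.641]
tool delta [-0.0011 -0.0037  0.0056] sum 3.0421
```

View pics/w29c.png

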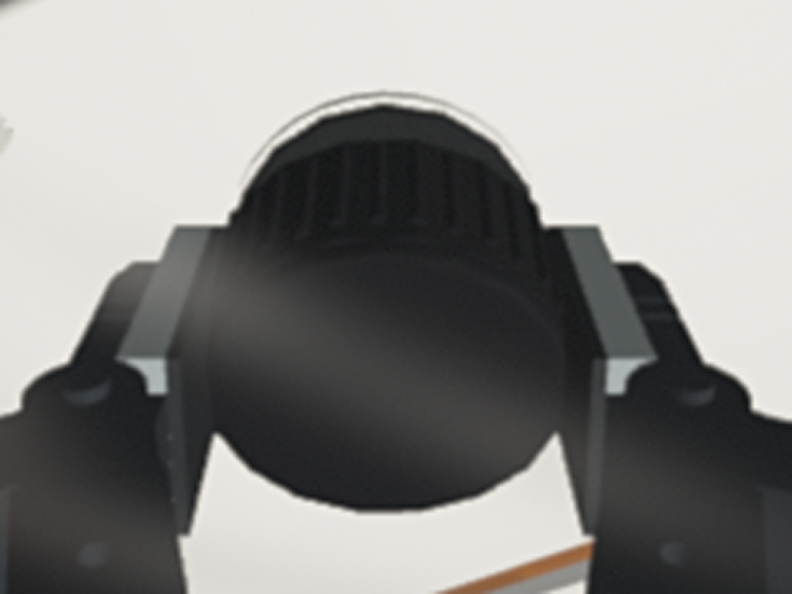

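View pics/s29c.png

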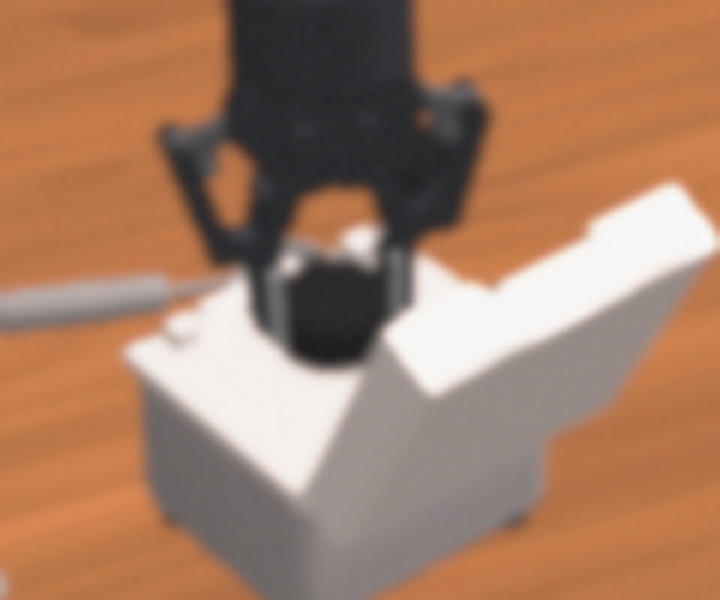

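```bash
python3 - <<'E'
from h import *
d=load('w29');im=d['pixels'][:,:,::-1].copy()
im=cv2.resize(im[200:400,180:460],None,fx=2.8,fy=2.8,interpolation=cv2.INTER_CUBIC)
a=np.linspace(0,2*np.pi,120)
C=[.5945,-.0128]
for r,z,col in((.022,.095,(0,0,255)),(.0235,.097,(0,255,0)),(.0235,.119,(255,0,0))):
    P=np.c_[C[0]+r*np.cos(a),C[1]+r*np.sin(a),0*a+z];u=(proj(d,P)-[180,200])*2.8
    cv2.polylines(im,[u.astype(np.int32)],True,col,1)
cv2.imwrite('pics/o29.png',im)
E
```

```text
(no output)
```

View pics/o29.png

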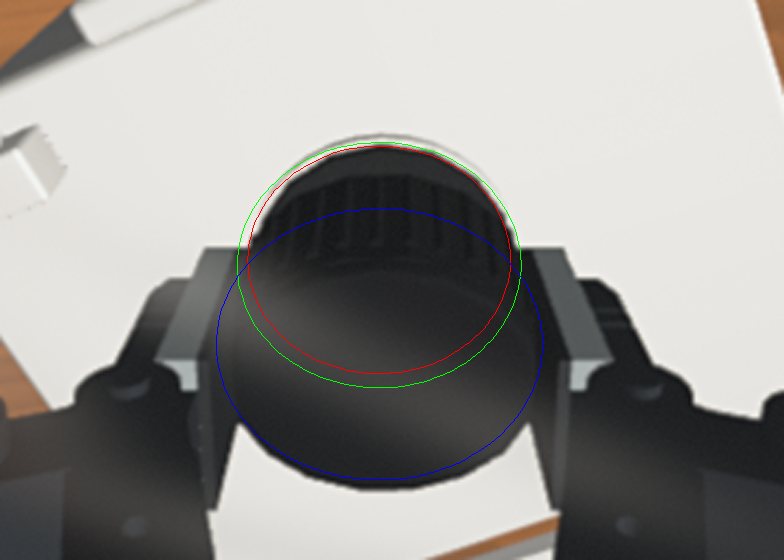

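Call:
{"method": "apply_moves", "body": {"commands": [[[0,0,0,0,0.1],[0,0,0,0,0.2],[0,0,0,0,0.3],[0,0,0,0,0.4],[0,0,0,0,0.4],[0,-0.004,-0.004,0,0.4],[0,0,0,0,0.4],[0,0,0,0,0.4],[0,0,0,0,0.4],[0,0,0,0,0.4]]], "squeeze": 60}}

```text
t: 33.47
tcp_pos: [0.5896, -0.0113, 0.0988]
orientation: [0.034, 0.762, 0.646, 0.032]
wrist_force: [0.3, 0.3, 1.2]
opening: 0.701
```

```bash
cat >> h.py <<'E'
def ov(d,fn,z0,C=(.5945,-.0128)):
    im=cv2.resize(d['pixels'][200:400,180:460,::-1],None,fx=2.8,fy=2.8,interpolation=cv2.INTER_CUBIC);a=np.linspace(0,2*np.pi,120)
    for r,z,col in((.022,.095,(0,0,255)),(.0235,z0,(0,255,0)),(.0235,z0+.022,(255,0,0))):
        P=np.c_[C[0]+r*np.cos(a),C[1]+r*np.sin(a),0*a+z];u=(proj(d,P)-[180,200])*2.8
        cv2.polylines(im,[u.astype(np.int32)],True,col,1)
    cv2.imwrite('pics/'+fn,im)
E
python3 - <<'E'
from h import *
to([.594,-.013,.092]);d=snap('wrist','w30');ov(d,'o30.png',.100)
d=snap('scene','s30');cv2.imwrite('pics/s30c.png',cv2.resize(d['pixels'][190:290,260:380,::-1],None,fx=6,fy=6,interpolation=cv2.INTER_CUBIC))
E
```

```text
t 33.47 tcp [ 0.5896 -0.0113  0.0988] yaw 80.6 pitch(tip-forward deg: z.y) 5.37 tooly_z 5.36 toolx_z 0.25 F [0.34 0.31 1.19] M [0.008 0.048 0.018] op 0.701 j [-0.229  0.265  1.753  0.012  1.031 -1.642]
tool delta [-0.001   0.0039  0.0072] sum 3.0485
```

View pics/o30.png

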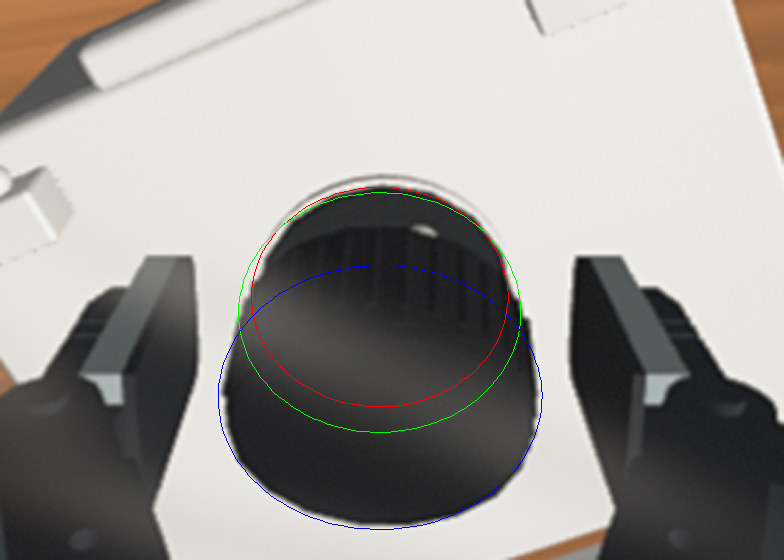

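View pics/s30c.png

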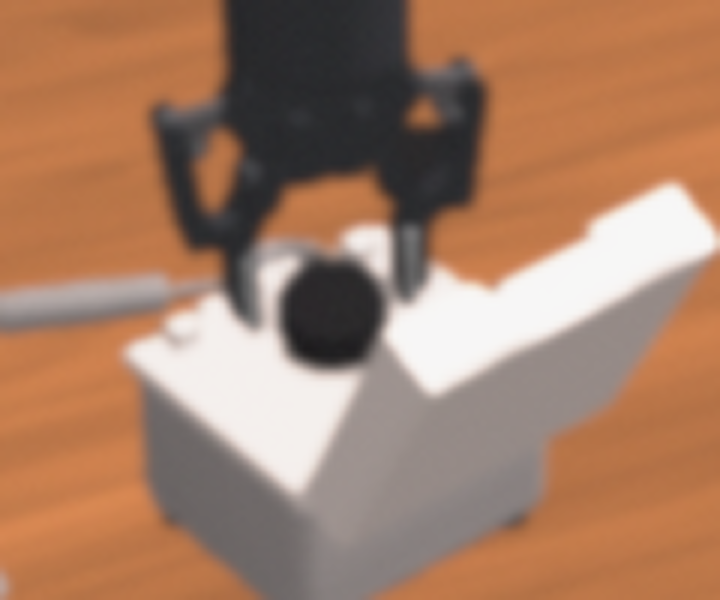

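Call:
{"method": "apply_moves", "body": {"commands": [[[0,0,-0.012,0,0.5],[0,0,-0.02,0,0.5],[0,0,-0.02,0,0],[0,0,0,0,-1],[0,0,0,0,-1],[0,0,0,0,-1],[0,0,0,0,-1],[0,0,0,0,-1],[0,0,0,0,-1],[0,0,0,0,-1]]]}}

```text
t: 34.4
tcp_pos: [0.583, -0.0104, 0.152]
orientation: [0.032, 0.762, 0.646, 0.031]
wrist_force: [-0.2, 0.2, -0.5]
opening: -0.003
```

```bash
python3 - <<'E'
from h import *
to([.582,-.0125,.13]);d=snap('wrist','w31');ov(d,'o31.png',.100)
E
```

```text
t 34.4 tcp [ 0.583  -0.0104  0.152 ] yaw 80.6 pitch(tip-forward deg: z.y) 5.11 tooly_z 5.1 toolx_z 0.27 F [-0.16  0.15 -0.46] M [-0.035  0.07  -0.027] op -0.003 j [-0.231  0.185  1.732  0.012  1.136 -1.641]
tool delta [-0.0024 -0.0026  0.0218] sum 3.0529
```

View pics/o31.png

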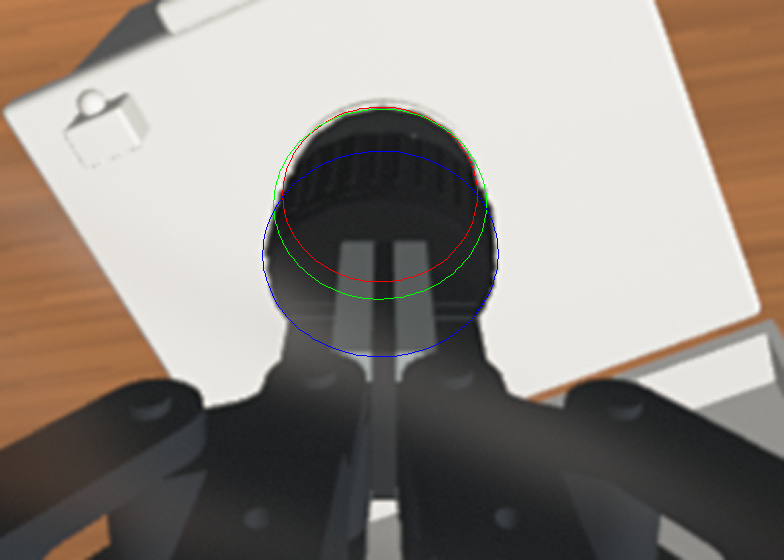

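Call:
{"method": "apply_moves", "body": {"commands": [[[-0.002,-0.004,0.012,0,-1],[0,0,0.012,0,-1],[0,0,0.003,0,-1],[0,0,0.003,0,-1],[0,0,0.003,0,-1],[0,0,0.003,0,-1],[0,0,0,0,-1],[0,0,0,0,-1],[0,0,0,0,-1],[0,0,0,0,-1]]]}}

```text
t: 35.28
tcp_pos: [0.586, -0.0125, 0.1258]
orientation: [0.035, 0.761, 0.647, 0.032]
wrist_force: [-0.3, 0.4, 0.1]
opening: -0.002
```

```bash
python3 - <<'E'
from h import *
to([.582,-.0125,.12]);d=snap('wrist','w32');ov(d,'o32.png',.097)
E
```

```text
t 35.28 tcp [ 0.586  -0.0125  0.1258] yaw 80.7 pitch(tip-forward deg: z.y) 5.38 tooly_z 5.37 toolx_z 0.18 F [-0.28  0.43  0.1 ] M [0.051 0.055 0.055] op -0.002 j [-0.232  0.22   1.747  0.011  1.081 -1.646]
tool delta [-0.0007 -0.0045  0.0054] sum 3.0482
```

View pics/o32.png

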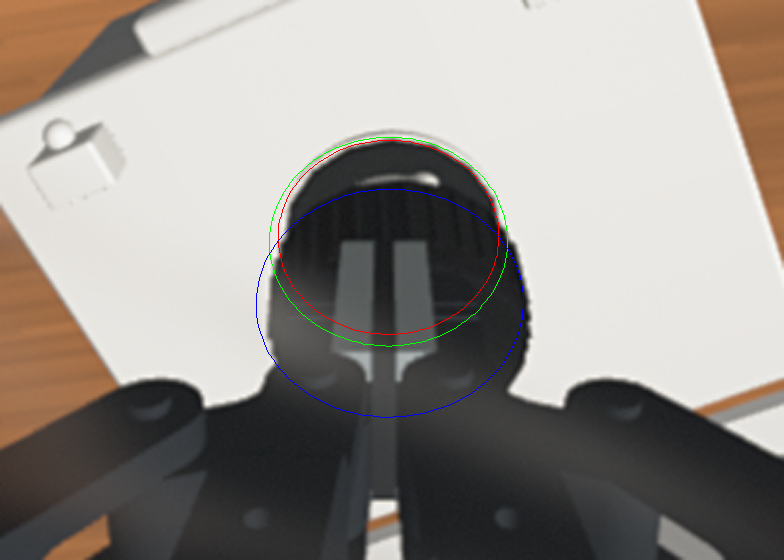

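```bash
python3 - <<'E'
from h import *
d=snap('scene','s32');cv2.imwrite('pics/s32c.png',cv2.resize(d['pixels'][190:290,260:380,::-1],None,fx=6,fy=6,interpolation=cv2.INTER_CUBIC))
E
```

```text
(no output)
```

View pics/s32c.png

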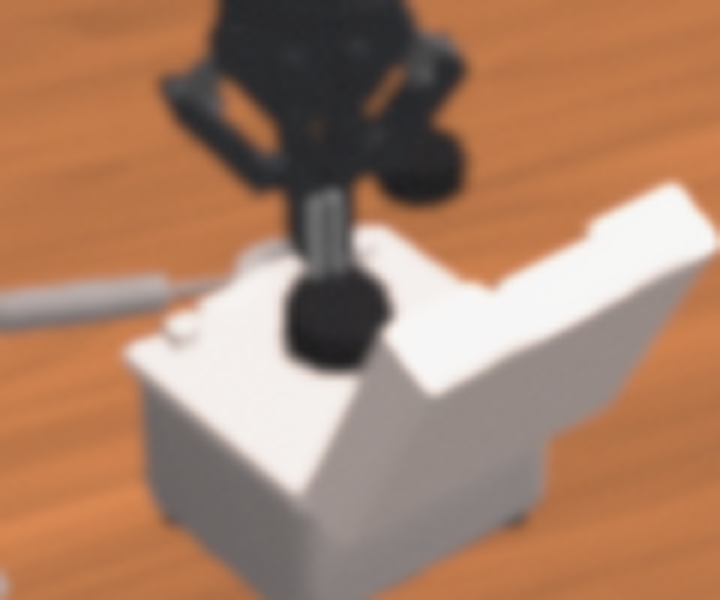

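Call:
{"method": "apply_moves", "body": {"commands": [[[0,0,-0.005,0,-1],[0,0,-0.005,0,-1],[0,0,-0.005,0,0],[0,0,-0.005,0,0.5],[0,0,-0.005,0,1],[0,0,-0.005,0,1],[0,0,-0.005,0,1],[0,0,-0.005,0,1],[0,0,0,0,1],[0,0,0,0,1]]]}}

```text
t: 36.22
tcp_pos: [0.5816, -0.0121, 0.1695]
orientation: [0.035, 0.761, 0.647, 0.031]
wrist_force: [-0.5, 0.2, 0.1]
opening: 1.004
```

```bash
python3 - <<'E'
from h import *
to([.594,-.0125,.12]);d=snap('wrist','w33');ov(d,'o33.png',.100)
E
```

```text
t 36.22 tcp [ 0.5816 -0.0121  0.1695] yaw 80.69 pitch(tip-forward deg: z.y) 5.35 tooly_z 5.34 toolx_z 0.17 F [-0.48  0.2   0.1 ] M [0.016 0.015 0.014] op 1.004 j [-0.234  0.159  1.725  0.01   1.165 -1.645]
tool delta [0.0015 0.0076 0.0505] sum 3.0487
```

View pics/o33.png

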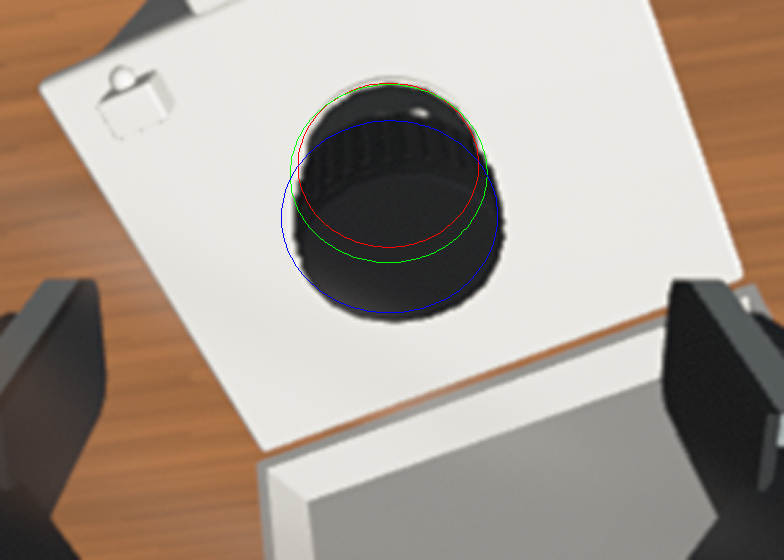

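```bash
python3 - <<'E'
from h import *
to([.5973,-.0112,.104])
E
```

```text
t 36.27 tcp [ 0.5818 -0.0122  0.1696] yaw 80.68 pitch(tip-forward deg: z.y) 5.37 tooly_z 5.36 toolx_z 0.17 F [ 0.46 -0.32 -0.63] M [ 0.017 -0.065 -0.039] op 0.999 j [-0.234  0.159  1.724  0.01   1.165 -1.645]
tool delta [0.0033 0.009  0.0668] sum 3.0484
```

Call:
{"method": "apply_moves", "body": {"commands": [[[0.0015,0.004,0.014,0,1],[0.0015,0.003,0.016,0,1],[0,0,0.018,0,1],[0,0,0.016,0,1],[0,0,0,0,1],[0,0,0,0,0.5],[0,0,0,0,0.2],[0,0,0,0,-0.2],[0,0,0,0,-1],[0,0,0,0,-1]]], "squeeze": 60}}

```text
t: 37.1
tcp_pos: [0.5969, -0.0111, 0.1073]
orientation: [0.036, 0.761, 0.647, 0.033]
wrist_force: [0.4, -0.3, 0.1]
opening: 0.512
```

```bash
python3 - <<'E'
from h import *
to([.594,-.0125,.112]);d=snap('wrist','w34');ov(d,'o34.png',.100)
E
```

```text
t 37.1 tcp [ 0.5969 -0.0111  0.1073] yaw 80.68 pitch(tip-forward deg: z.y) 5.57 tooly_z 5.56 toolx_z 0.18 F [ 0.43 -0.27  0.09] M [-0.01   0.057 -0.004] op 0.512 j [-0.226  0.268  1.73   0.011  1.046 -1.639]
tool delta [-0.0019 -0.0022 -0.005 ] sum 3.0448
```

View pics/o34.png

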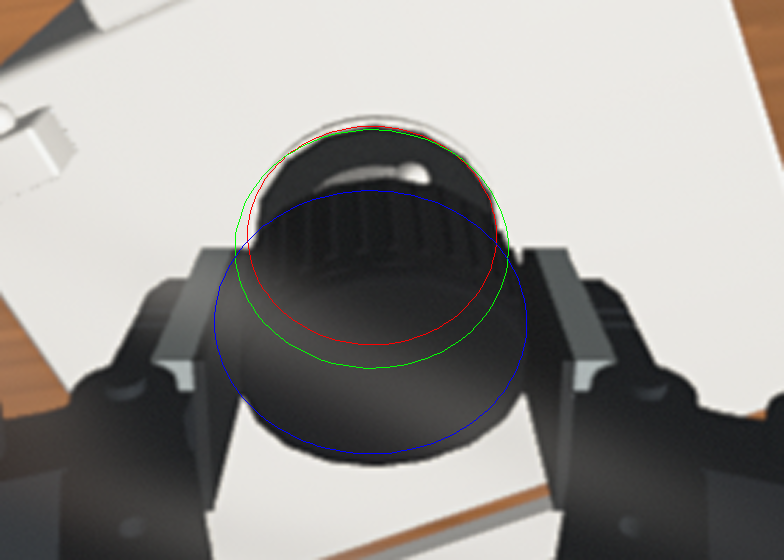

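Call:
{"method": "apply_moves", "body": {"commands": [[[0,0,-0.006,0,-1],[0,0,-0.005,0,-1],[-0.0015,-0.004,0,0,-1],[0,0,0,0,-1],[0,0,0,0,-1],[0,0,0,0,-1],[0,0,0,0,-1],[0,0,0,0,-1],[0,0,0,0,-1],[0,0,0,0,-1]]]}}

```text
t: 37.98
tcp_pos: [0.592, -0.0124, 0.1207]
orientation: [0.037, 0.761, 0.646, 0.033]
wrist_force: [0.3, -0.2, -0.3]
opening: 0.514
```

```bash
python3 - <<'E'
from h import *
to([.594,-.0125,.112]);d=snap('wrist','w35');ov(d,'o35.png',.110);d=snap('scene','s35');cv2.imwrite('pics/s35c.png',cv2.resize(d['pixels'][190:290,260:380,::-1],None,fx=6,fy=6,interpolation=cv2.INTER_CUBIC))
E
```

```text
t 37.98 tcp [ 0.592  -0.0124  0.1207] yaw 80.68 pitch(tip-forward deg: z.y) 5.75 tooly_z 5.74 toolx_z 0.14 F [ 0.26 -0.24 -0.31] M [ 0.022  0.046 -0.02 ] op 0.514 j [-0.23   0.237  1.739  0.01   1.066 -1.642]
tool delta [0.0002 0.0012 0.0088] sum 3.0416
```

View pics/o35.png

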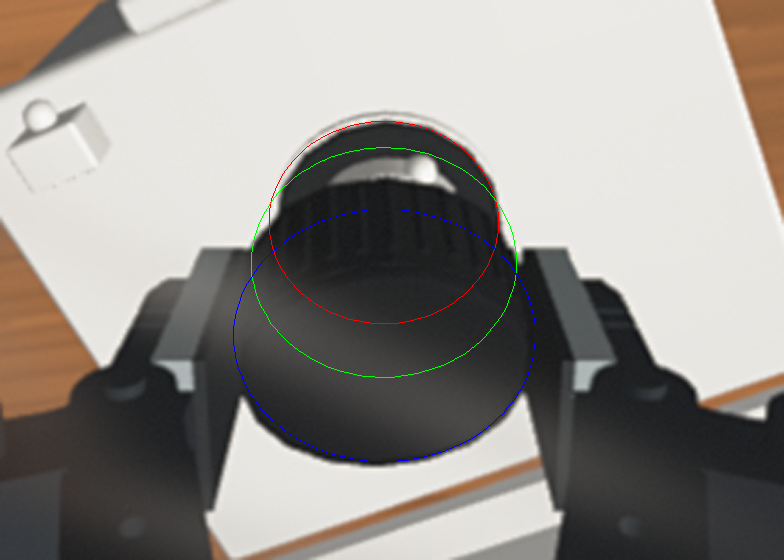

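View pics/s35c.png

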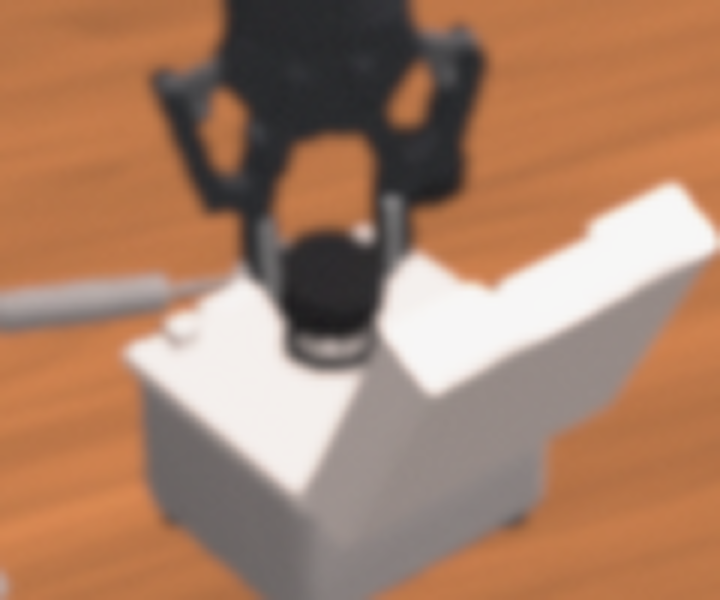

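Call:
{"method": "apply_moves", "body": {"commands": [[[0,-0.003,0.006,0,-1],[0,0,0,0,-1],[0,0,0,0,-0.1],[0,0,0,0,0],[0,0,0,0,0.1],[0,0,0,0,0.3],[0,0,0,0,0.5],[0,0,0,0,0.5],[0,0,0,0,0.5],[0,0,0,0,0.5]]]}}

```text
t: 38.92
tcp_pos: [0.5896, -0.0119, 0.1138]
orientation: [0.038, 0.761, 0.646, 0.034]
wrist_force: [-1.0, 0.1, 0.4]
opening: 0.75
```

```bash
python3 - <<'E'
from h import *
to([.594,-.0125,.104]);d=snap('wrist','w36');ov(d,'o36.png',.100);d=snap('scene','s36');cv2.imwrite('pics/s36c.png',cv2.resize(d['pixels'][190:290,260:380,::-1],None,fx=6,fy=6,interpolation=cv2.INTER_CUBIC))
E
```

```text
t 38.92 tcp [ 0.5896 -0.0119  0.1138] yaw 80.68 pitch(tip-forward deg: z.y) 5.78 tooly_z 5.77 toolx_z 0.14 F [-1.    0.11  0.37] M [0.013 0.059 0.021] op 0.75 j [-0.23   0.24   1.751  0.011  1.051 -1.643]
tool delta [0.0001 0.0034 0.0102] sum 3.0412
```

View pics/o36.png

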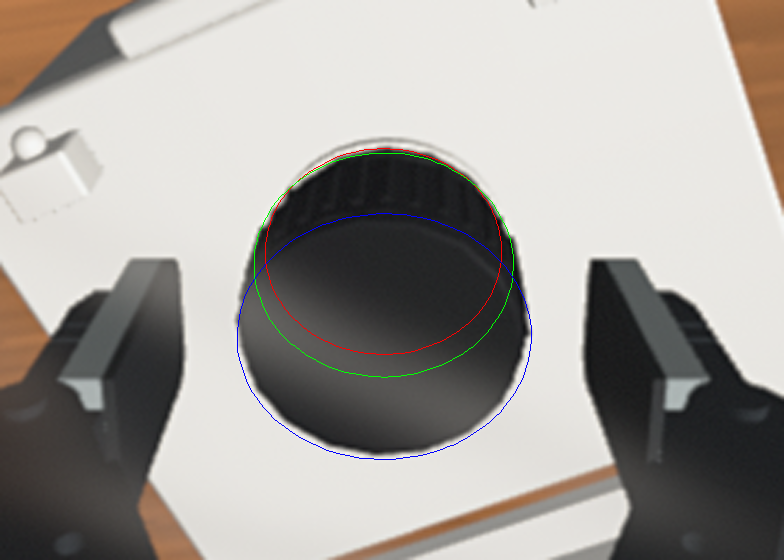

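View pics/s36c.png

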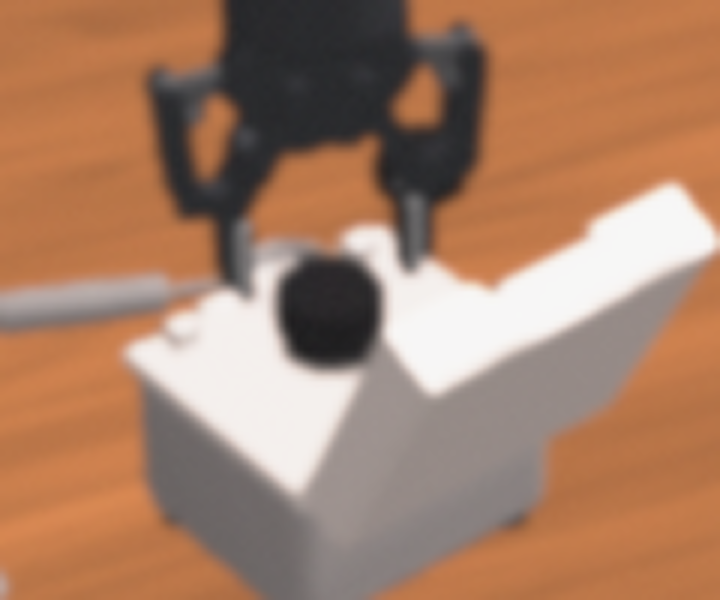

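Call:
{"method": "apply_moves", "body": {"commands": [[[0,0.004,0.014,0,0.5],[0,0,0,0,0.5],[0,0,0,0,0.5],[0,0,0,0,0.5],[0,0,0,0,0.5],[0,0,0,0,0.5],[0,0,0,0,0.5],[0,0,0,0,0.5],[0,0,0,0,0.5],[0,0,0,0,0.5]]]}}

```text
t: 39.85
tcp_pos: [0.5957, -0.0129, 0.1029]
orientation: [0.039, 0.761, 0.647, 0.034]
wrist_force: [0.1, 0.3, -0.1]
opening: 0.753
```

```bash
python3 - <<'E'
from h import *
to([.5955,-.0127,.100]);d=snap('wrist','w37');ov(d,'o37.png',.100)
E
```

```text
t 39.85 tcp [ 0.5957 -0.0129  0.1029] yaw 80.7 pitch(tip-forward deg: z.y) 5.95 tooly_z 5.94 toolx_z 0.13 F [ 0.06  0.32 -0.06] M [-0.016 -0.009  0.018] op 0.753 j [-0.229  0.267  1.742  0.011  1.029 -1.642]
tool delta [ 0.0001 -0.0006  0.0029] sum 3.0382
```

View pics/o37.png

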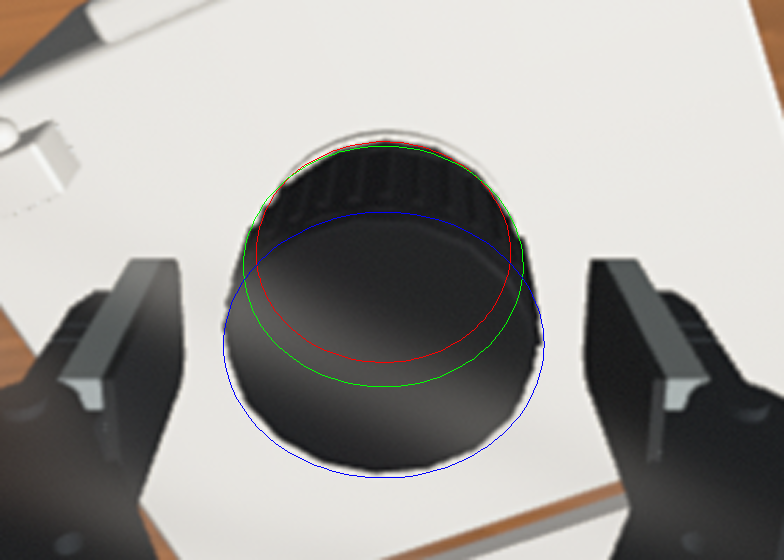

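Call:
{"method": "apply_moves", "body": {"commands": [[[0,0,0,0,0.3],[0,0,0,0,0.1],[0,0,0,0,0],[0,0,0,0,-0.2],[0,0,0,0,-1],[0,0,0,0,-1],[0,0,0,0,-1],[0,0,0,0,-1],[0,0,0,0,-1],[0,0,0,0,-1]]], "squeeze": 100}}

```text
t: 40.73
tcp_pos: [0.5959, -0.0131, 0.1038]
orientation: [0.039, 0.761, 0.647, 0.034]
wrist_force: [-0.7, -0.0, 1.6]
opening: 0.507
```

```bash
python3 - <<'E'
from h import *
to([.5955,-.0127,.100]);d=snap('wrist','w38');ov(d,'o38.png',.100)
E
```

```text
t 40.73 tcp [ 0.5959 -0.0131  0.1038] yaw 80.71 pitch(tip-forward deg: z.y) 5.97 tooly_z 5.96 toolx_z 0.1 F [-0.68 -0.04  1.64] M [-0.008  0.178  0.031] op 0.507 j [-0.229  0.266  1.741  0.01   1.031 -1.642]
tool delta [ 0.0003 -0.0009  0.0037] sum 3.0378
```

View pics/o38.png

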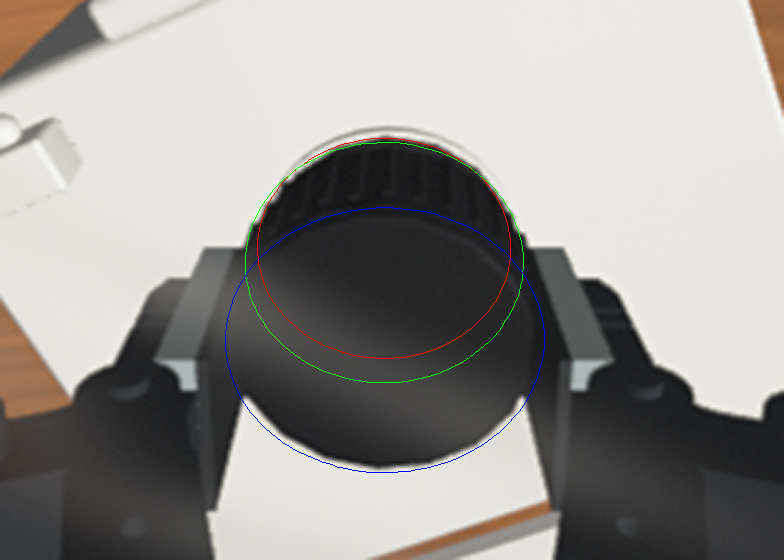

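Call:
{"method": "apply_moves", "body": {"commands": [[[0,-0.001,0.003,0,-1],[0,-0.001,0.003,0,-1],[0,-0.001,0.003,0,-1],[0,-0.001,0.003,0,-1],[0,-0.001,0.003,0,-1],[0,0,0,0,-1],[0,0,0,0,-1],[0,0,0,0,-1],[0,0,0,0,-1],[0,0,0,0,-1]]]}}

```text
t: 41.62
tcp_pos: [0.5968, -0.013, 0.0973]
orientation: [0.043, 0.76, 0.647, 0.037]
wrist_force: [-0.2, 0.7, 4.1]
opening: 0.508
```

```bash
python3 - <<'E'
from h import *
to([.5955,-.0127,.0958])
E
```

```text
t 41.62 tcp [ 0.5968 -0.013   0.0973] yaw 80.82 pitch(tip-forward deg: z.y) 6.52 tooly_z 6.51 toolx_z 0.0 F [-0.23  0.72  4.07] M [-0.013  0.15  -0.005] op 0.508 j [-0.228  0.271  1.75   0.009  1.007 -1.643]
tool delta [ 0.0001 -0.0015  0.0013] sum 3.0281
```

```bash
python3 - <<'E'
from h import *
d=snap('wrist','w39');ov(d,'o39.png',.0935);d=snap('scene','s39');cv2.imwrite('pics/s39c.png',cv2.resize(d['pixels'][190:290,260:380,::-1],None,fx=6,fy=6,interpolation=cv2.INTER_CUBIC))
E
```

```text
(no output)
```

View pics/o39.png

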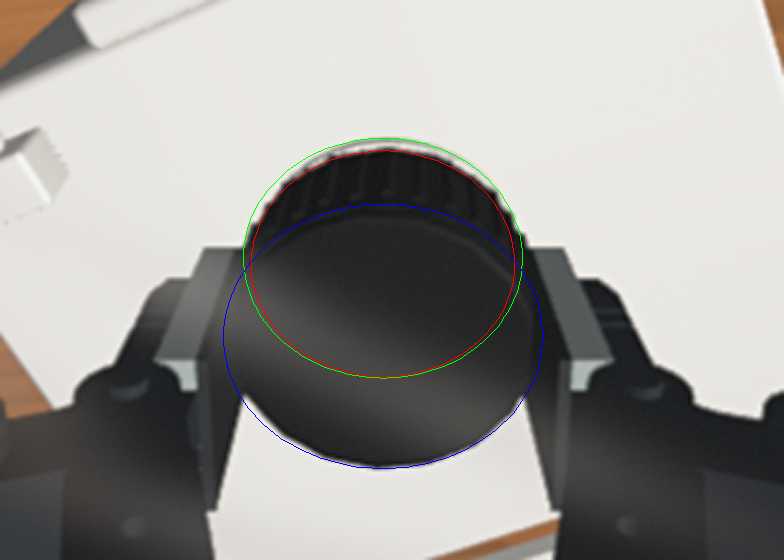

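View pics/s39c.png

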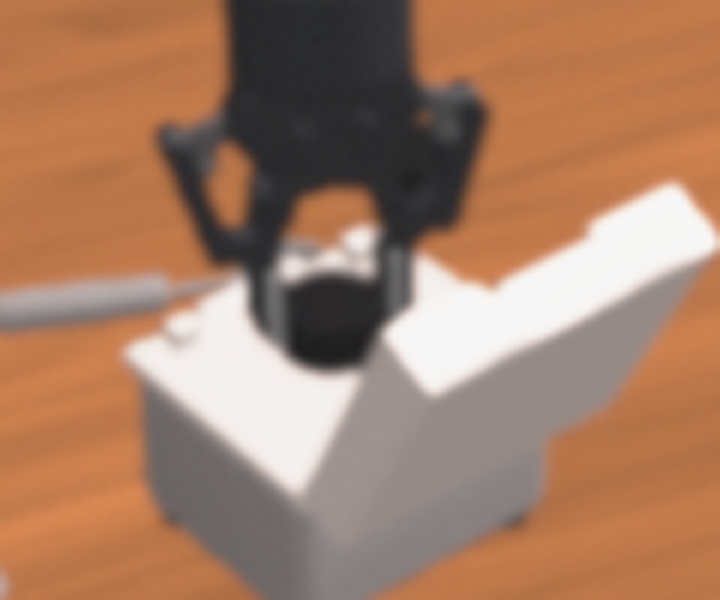

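Call:
{"method": "apply_moves", "body": {"commands": [[[0,-0.001,0.003,0,-1],[0,-0.001,0.003,0,-1],[0,-0.001,0.003,0,-1],[0,-0.001,0.003,0,-1],[0,-0.001,0.003,0,-1],[0,-0.001,0.003,0,-1],[0,-0.001,0.003,0,-1],[0,-0.001,0.003,0,-1],[0,-0.001,0.003,0,-1],[0,-0.001,0.003,0,-1]]]}}

```text
t: 42.55
tcp_pos: [0.5978, -0.0132, 0.0958]
orientation: [0.05, 0.758, 0.649, 0.039]
wrist_force: [-11.8, 2.6, 23.7]
opening: 0.505
```

```bash
python3 - <<'E'
from h import *
to([.5955,-.0127,.0958]);d=snap('wrist','w40');ov(d,'o40.png',.092);st()
E
```

```text
t 42.55 tcp [ 0.5978 -0.0132  0.0958] yaw 81.13 pitch(tip-forward deg: z.y) 7.21 tooly_z 7.19 toolx_z -0.33 F [-11.84   2.56  23.69] M [-0.038  1.729 -0.093] op 0.505 j [-0.226  0.268  1.758  0.004  0.989 -1.644]
tool delta [ 0.0001 -0.0024 -0.0003] sum 3.0156
t 42.6 tcp [ 0.5978 -0.0132  0.0958] yaw 81.13 pitch(tip-forward deg: z.y) 7.22 tooly_z 7.2 toolx_z -0.33 F [-10.76   2.48  22.38] M [-0.131  1.711 -0.1  ] op 0.504 j [-0.226  0.268  1.758  0.004  0.989 -1.644]
```

View pics/o40.png

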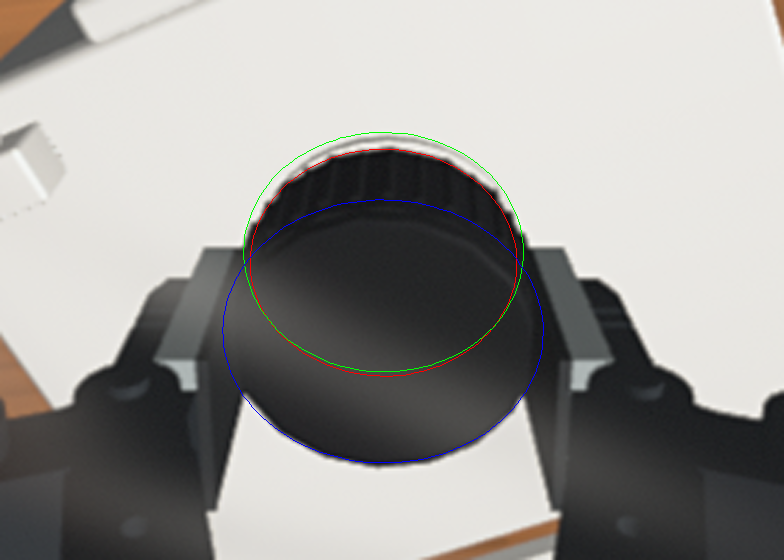

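Call:
{"method": "apply_moves", "body": {"commands": [[[0,-0.003,0.002,0,-1],[0,-0.003,0.003,0,-1],[0,-0.002,0.003,0,-1],[0,-0.002,0.003,0,-1],[0,-0.002,0.003,0,-1],[0,-0.002,0.003,0,-1],[0,-0.002,0.003,0,-1],[0,-0.002,0.003,0,-1],[0,-0.002,0.003,0,-1],[0,-0.002,0.003,0,-1]]]}}

```text
t: 43.43
tcp_pos: [0.5978, -0.0132, 0.0961]
orientation: [0.066, 0.756, 0.649, 0.05]
wrist_force: [-8.4, 3.0, 21.3]
opening: 0.508
```

```bash
python3 - <<'E'
from h import *
to([.5955,-.0127,.0958]);d=snap('wrist','w41');ov(d,'o41.png',.092);st();d=snap('scene','s41');cv2.imwrite('pics/s41c.png',cv2.resize(d['pixels'][190:290,260:380,::-1],None,fx=6,fy=6,interpolation=cv2.INTER_CUBIC))
E
```

```text
t 43.43 tcp [ 0.5978 -0.0132  0.0961] yaw 81.27 pitch(tip-forward deg: z.y) 9.52 tooly_z 9.48 toolx_z -0.54 F [-8.4   3.05 21.35] M [ 0.1    1.318 -0.077] op 0.508 j [-0.225  0.242  1.793  0.003  0.94  -1.646]
tool delta [ 0.0001 -0.0024 -0.0001] sum 2.9752
t 43.48 tcp [ 0.5978 -0.0132  0.0961] yaw 81.27 pitch(tip-forward deg: z.y) 9.54 tooly_z 9.49 toolx_z -0.54 F [-8.24  1.64 19.65] M [ 0.028  1.258 -0.062] op 0.504 j [-0.225  0.242  1.794  0.003  0.94  -1.646]
```

View pics/o41.png

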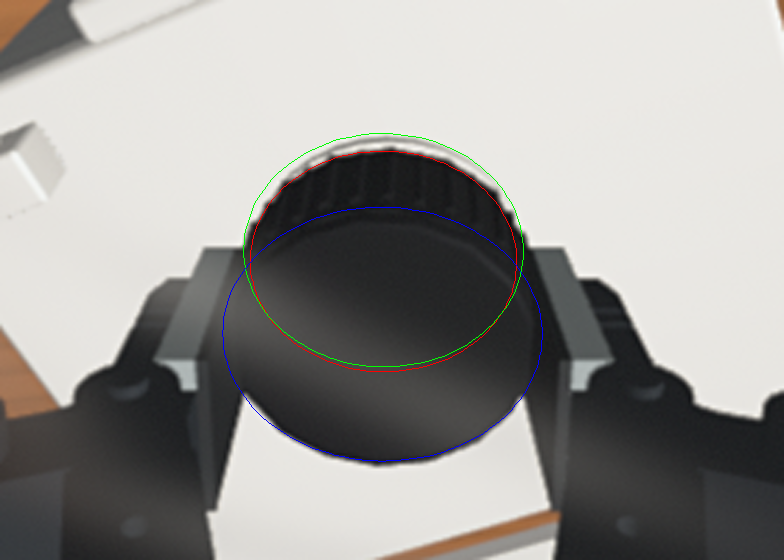

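View pics/s41c.png

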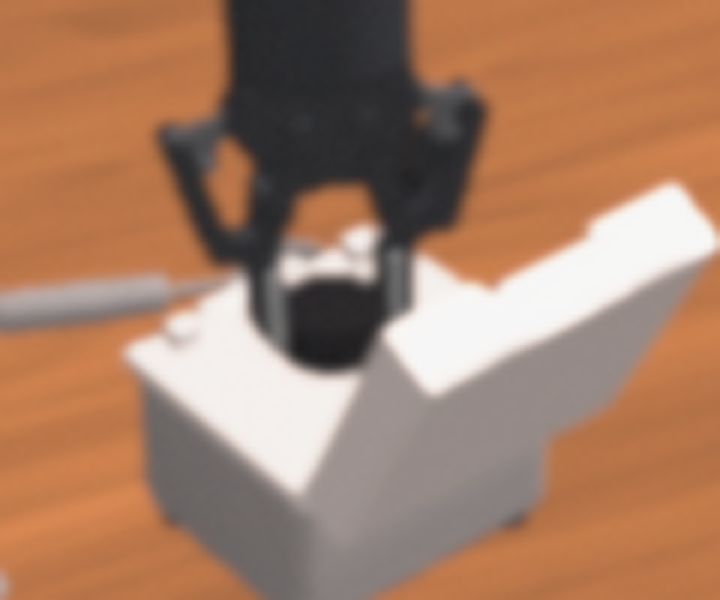

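```bash
python3 - <<'E'
from h import *
a=load('top0')['pixels'];d=snap('top','t42');b=d['pixels']
for n,(x0,y0,x1,y1) in dict(tumbler=(100,140,170,215),spoon=(285,280,330,320),bowl=(470,155,530,215)).items():
    print(n,np.abs(a[y0:y1,x0:x1].astype(int)-b[y0:y1,x0:x1]).mean().round(2))
st()
E
```

```text
tumbler 4.04
spoon 34.44
bowl 5.08
t 43.58 tcp [ 0.5979 -0.0132  0.0962] yaw 81.27 pitch(tip-forward deg: z.y) 9.53 tooly_z 9.48 toolx_z -0.54 F [-8.48  2.06 20.73] M [ 0.07   1.29  -0.088] op 0.507 j [-0.225  0.242  1.793  0.004  0.94  -1.646]
```

View pics/t42.png

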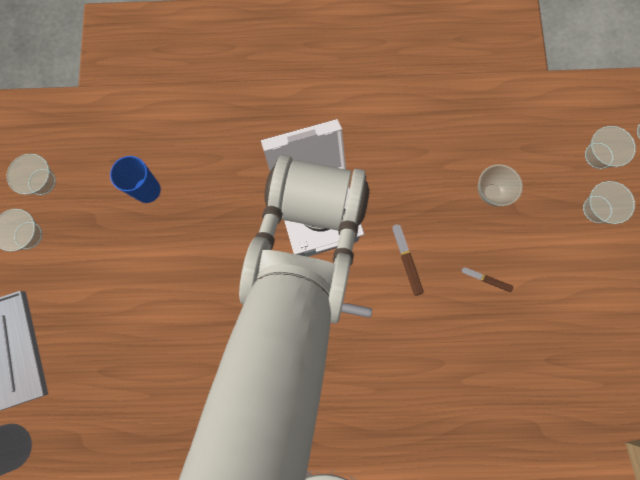

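The cover is open, the knife lies flat, and the tumbler, bowl and visible spoon end are unmoved. The push is steady at about 20 N.

```bash
python3 - <<'E'
from h import *
job_done();st()
E
```

```text
the job is handed in; nothing more can be done
the job is handed in; nothing more can be done
```

The job is handed in at 43.6 s. The cover was prised up with the knife blade and swung right back. The knife is lying flat beside the keeper. The leftmost cap is pressed onto the spout and still gripped.

**Press on the cap:** The first press jammed the cap at a tilt. It briefly put about 40 N vertically and 23 N sideways on the wrist. I lifted the cap, let it settle level on the lugs, gripped it again and pressed it home.

**Last checks that agreed:**
- The gripper pushes down with a steady 20–21 N.
- The fingers are about 7.7 mm below where the cap sat on the lugs, which matches fully home.
- The cap looks level, with no lugs showing.
- The cover stays thrown back, and the tumbler and bowl have not moved.

**Less certain:**
- **Click:** I did not sense it directly; I inferred it from the cap's drop and the stiff stop afterwards.
- **Side push:** About 8 N of sideways push remains, and the cap sits roughly 1.5–2 mm outward of the spout's centre.
- **Tool tilt:** The tool leans about 9.5°, a tilt that built up over the moves and that I did not manage to remove.
- **Spoon:** The arm hid most of it in the last picture, so I could only confirm that its handle end is where it was.

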